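# Sort salvaged racquet end plugs on the bore gauge

## Robot

A 7-joint arm with a two-finger parallel gripper is mounted at the origin on the work surface. World frame = base frame: x ahead of the robot, y to its left, z up, the work surface at z = 0. Lengths are in m, angles in rad, forces in N, time in s.
With the tool pointing down it reaches from about 0.425 to 0.95 m from the base axis. Payload 16.7 kg.
Tool frame: the origin (TCP) lies at the very end of the fingers, on their centre line; the grasp point (between the pads) lies 19 mm behind it (hold_point_z is the x of the grasp point in the tool frame, in m); x points along the fingers, y is the direction in which the jaws open and shut, and the axes are right-handed (so a half turn about x gives the same grasp; the last joint's range is limited). The gripper opens to 94 mm and grips with 3 to 60 N. Pads are 16 mm wide; open, the fingers measure 119 mm over their backs; the gripper's body (75 mm by 177 mm) begins 78 mm behind the grasp point.
Start: joints at [1.149, 0.426, 0.074, 1.606, -0.034, 1.111, -0.067], TCP at [0.181, -0.65, 0.181] pointing down, gripper open.
Joint ranges: [-2.85, 2.85], [-0.5, 2.14], [-1.23, 1.37], [0.21, 2.46], [-1.02, 4.16], [0.16, 2.05], [-2.73, 2.73]. Speed limits (rad/s): [1.89, 1.89, 2.39, 2.39, 3.01, 3.01, 3.01].

## Interface

Orientations are given as a unit quaternion [w, x, y, z].
In Python, from workcell import observe, get_image, job_done, recognise, hold_point_z gives the robot as it stands.
- The arm moves only by the tool servo_tool, never from a script. Its argument "targets" is a list of rows, each a list of 7 numbers: the shift along the tool's x, y, z in units of 3 cm (1.0 is 3 cm), then the turn, a rotation vector about the tool's x, y, z in units of 0.1 rad (1.0 is 0.1 rad), then the closure, from -1 (fully open) to 1 (shut). A call has 1 to 8 rows; each row shifts and turns the pose as measured when the row begins, along the tool's axes as they then stand; what a row does not reach is not made up. A row lasts 1/12 s, in which the tool goes at most 41.7 mm and 7.16 degrees, less where a joint would pass 70% of its speed; a pose out of reach is approached as far as the arm can. A call with a number of a shift or a turn outside -1 to 1 is refused whole. A call with a gripper value outside its range is refused whole. The fingers move at their own pace and stop on an object; "squeeze" is the grip in N (left out, the last holds). Time passes only in rows, so rows that do not move let the fingers close. It gives the time, the measured TCP pose, the force and the opening at its end, in the units of the state.
- observe(): the state, without advancing time (a new reading comes with each control period).
- get_image(name): name is "side" or "top"; returns a dict with "color" (400x640x3 uint8, red, green, blue), "fovy" (degrees; the focal length in pixels is half the picture's height over the tangent of half this angle, whatever the lens; pixels are square), "cx", "cy" (the principal point, pixels), "rvec" (rotation vector, rad) and "tvec" (3), from world to camera coordinates, as OpenCV has them. Camera axes: x right, y down, z forward; pixel columns grow to the right and rows downward; lengths in m; the calibration is good to about 2 mm. A picture is of the moment at which its call begins. There is no depth.
- job_done(): hands the job in, once; it reports no verdict.
Trained networks look in a picture, given as the dict that the camera call returned (one of the last four; its "shot" number tells which), for a name from the list of things; names that differ only in an ending like _2 or _b are one class to them, and where a whole thing is asked for, a point or a joint stands for the part that bears it (a point fixed in the world has none). Each returns a list of dicts, best first, with "score" (0 to 1); they miss things now and then, are a little off and sometimes report something else, mostly with a low value. They report only what shows in the picture. A call takes as long as a camera call.
- recognise(picture, thing): "extent" ([left, top, width, height] in pixels, round what is visible of it).
The state is a dict: "time_s": time; "joint_pos": joint angles; "dq": joint speeds; "joint_efforts": joint torques, N m; "tool_pos": TCP position; "ee_rot": TCP orientation; "ft_force": force on the tool from outside, world axes, zero at the start; "moment": the same for the moment, N m; "finger_gap": finger opening in m.
Only numpy, scipy, OpenCV 4.12 (cv2) and the standard library are available. Lean on these libraries where they do the work, as an engineer would, in place of code of your own. Each camera call takes 0.05 s, during which the arm holds its last target.

## Task

Some salvaged nylon end plugs stand on the bench beside the bore gauge. Pull the gauge's red selector grip out fully against its end stop, so that the wide bore stands over the chute; then let every plug that fits that bore drop through it into the hooded catch tray, and put each mushroomed one that will not pass into the steel scrap bin hung at the end of the bench. When the last plug is sorted, push the selector fully home again, and leave the other things on the bench where they lie.

Things in the scene. Friction and masses are not known exactly. Their poses are not given: they have to be found in the camera images.
- gauge: green and steel bench bore gauge, fixed to the bench: a frame 110 mm (x) by 250 mm (y); the top of its steel gauge bar is 135.5 mm and of the two guide rails beside it 137 mm above the bench. Origin: underside, below the throat; z up. The bar slides along the gauge's y; the catch tray is on its +x side
- tray (a point): centre of the catch tray's floor, 130 mm to the gauge's +x from its origin, 4 mm above the bench. The tray is 150 mm (gauge x) by 130 mm and covered at 76 to 79 mm height by a clear plastic hood; plugs reach it only through the bore and the polished chute below it
- throat (a point): point at the level of the gauge bar's top face on the axis of the chute mouth (throat): the bore that is over it is in use. It is fixed on the gauge, 135.5 mm above the gauge's underside
- size_slide (a joint): travel of the gauge bar along the gauge's +y, m: 0 = pushed home to one end stop (23 mm narrow bore over the throat, nothing passes), 0.080 = pulled out to the other end stop (the wide bore, 32.5 mm, exactly over the throat). In between the bore is offset and shut off below by the deck. About 3 N of friction; it stays where it is left
- slide_grip (a point): centre of the red selector grip that stands on the gauge bar, a block 44 mm (gauge x) by 14 mm (gauge y) by 30 mm high; its foot is on the bar's top face, its top 15 mm above this point. It moves with the bar: 80 mm to the gauge's +y from the throat when pushed home, 160 mm when pulled out
- scrap_bin: tilting steel scrap bin hung under the end of the bench (to the robot's right), catch shut, it does not move; mouth 320 mm (x) by 190 mm (y), rim 5 mm below the bench top, 160 mm deep; origin: centre of the mouth, 160 mm below the rim; some old strip pieces lie in it
- bin_mouth (a point): point in the middle of the bin's mouth, at rim height
- plug_a: round cream nylon handle end plug with a small brass insert in its top, 18 mm high and either 29 mm (sound) or 35.5 mm (mushroomed) in diameter; which is which is not told, the fit test shows it. Stands upright on the bench among others, 17 to 35 g; origin: centre of its underside, z along its axis. May be absent (None)
- plug_b: round cream nylon handle end plug with a small brass insert in its top, 18 mm high and either 29 mm (sound) or 35.5 mm (mushroomed) in diameter; which is which is not told, the fit test shows it. Stands upright on the bench among others, 17 to 35 g; origin: centre of its underside, z along its axis. May be absent (None)
- plug_c: round cream nylon handle end plug with a small brass insert in its top, 18 mm high and either 29 mm (sound) or 35.5 mm (mushroomed) in diameter; which is which is not told, the fit test shows it. Stands upright on the bench among others, 17 to 35 g; origin: centre of its underside, z along its axis. May be absent (None)
- plug_d: round cream nylon handle end plug with a small brass insert in its top, 18 mm high and either 29 mm (sound) or 35.5 mm (mushroomed) in diameter; which is which is not told, the fit test shows it. Stands upright on the bench among others, 17 to 35 g; origin: centre of its underside, z along its axis. May be absent (None)
- plug_e: round cream nylon handle end plug with a small brass insert in its top, 18 mm high and either 29 mm (sound) or 35.5 mm (mushroomed) in diameter; which is which is not told, the fit test shows it. Stands upright on the bench among others, 17 to 35 g; origin: centre of its underside, z along its axis. May be absent (None)
- plug_f: round cream nylon handle end plug with a small brass insert in its top, 18 mm high and either 29 mm (sound) or 35.5 mm (mushroomed) in diameter; which is which is not told, the fit test shows it. Stands upright on the bench among others, 17 to 35 g; origin: centre of its underside, z along its axis. May be absent (None)
- awl: starting awl, walnut handle 85 x 22 x 22 mm and steel spike 90 mm, lying along its x (spike to +x); origin at the joint of handle and spike, underside. Leave alone
- mallet: mallet, white nylon head 44 mm thick and 85 mm long (its y), walnut handle 220 mm to its -x; origin under the head. Leave alone
- bumper_guard: cracked black bumper guard, a curved plastic strip about 190 mm long (its y), 8 mm thick, 14 mm high; origin: underside at mid-length. Leave alone
- grommet_strip: new grey grommet strip, curved, about 180 mm long (its y), 5 mm thick with small barrels inside, 12 mm high; origin: underside at mid-length. Leave alone
- grommet_jar: amber jar with steel cap, 68 mm diameter, 75 mm high; origin: underside. Leave alone
- mug: blue mug, 76 mm diameter, 90 mm high; origin: underside. Leave alone
- string_reel: yellow string reel lying flat, 100 mm diameter, 40 mm high; origin: underside. Leave alone

How it is judged:
By the outcome, as a careful person would: the job done as asked, in the order asked, and still so for the second after the job is handed in, with the robot touching nothing.
Of plug_a, plug_c, plug_f only 2 to 3 are there at a start; the rules pass over those that are not, and their reading is None.
Of plug_b, plug_d, plug_e only 2 to 3 are there at a start; the rules pass over those that are not, and their reading is None.
At some moment in a run one of plug_a, plug_b, plug_c, plug_d, plug_e, plug_f may be knocked a few centimetres aside while the robot is not near it.
Once in a run the grip may slacken for a moment while it holds something.
It also fails if it takes over 210 s, if anything falls off the work surface, if the arm or the gripper's body presses on something with over 40 N, if the wrist force passes 120 N, or if a joint passes its speed limit or range.

## Working session

There is one attempt and no reset: what is moved stays moved. The work goes in short steps, Python scripts to look and compute and a tool call to move; the robot and the scene stay as the last step left them, time stands still between calls to the robot, and variables do not carry over. Pictures are saved under pics/ and viewed, and the job is handed in when it is done.

Besides the shell and the picture viewer there is one more tool, called after "Call:" as a command line: name --pt "numbers of a row" for each row, then --argument value for the rest. servo_tool: Moves the arm, as the interface text tells. Shifts and turns lie within -1 to 1; 1 stands for 3 cm of shift or 0.1 rad of turn. Its arguments: {"type":"object","properties":{"targets":{"type":"array","items":{"type":"array","items":{"type":"number"}}},"squeeze":{"type":"number"}},"required":["targets"]}

```bash
mkdir -p pics; ls; python3 - <<'E'
from workcell import *
import cv2
print(observe(), hold_point_z if not callable(hold_point_z) else hold_point_z())
for n in ("top","side"):
    p=get_image(n); cv2.imwrite(f"pics/{n}0.png",p["color"][:,:,::-1]); print({k:v for k,v in p.items() if k!="color"})
E
```

```text
pics
{'time_s': 0.0, 'joint_pos': array([ 1.14950971,  0.42671466,  0.07386033,  1.60663962, -0.0340855 ,
        1.11079553, -0.06711644]), 'dq': array([-0.00082012,  0.00020157,  0.00052597, -0.0002865 , -0.00060647,
       -0.00031115,  0.00053757]), 'joint_efforts': array([-4.98778409e-04, -9.35819292e+01,  3.66744362e+00, -4.54192185e+01,
       -4.88865771e-02,  2.01952510e-02,  1.51145850e-04]), 'tool_pos': array([ 0.1810298 , -0.64976549,  0.1806731 ]), 'ee_rot': array([-0.09533011, -0.70048897, -0.09622515,  0.70069116]), 'ft_force': array([ 0.22422761,  0.06395439, -1.05432423]), 'moment': array([-0.02400066,  0.00301793,  0.00164731]), 'finger_gap': 0.09397935198986625} -0.0188
{'fovy': 45.0330277912046, 'cx': 316.13276268982503, 'cy': 202.91507737953998, 'rvec': array([ 2.16189083, -2.20317224,  0.06427778]), 'tvec': array([0.09970466, 0.57776021, 1.57890066]), 'shot': 1}
{'fovy': 46.372104251982734, 'cx': 323.4983300565003, 'cy': 198.92527166184888, 'rvec': array([ 2.12436876, -0.17404834,  0.07276164]), 'tvec': array([-0.53137552,  0.14443829,  1.26444283]), 'shot': 2}
```

View pics/top0.png

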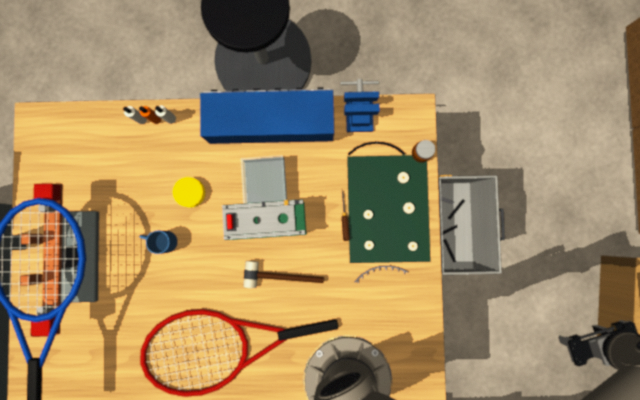

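View pics/side0.png

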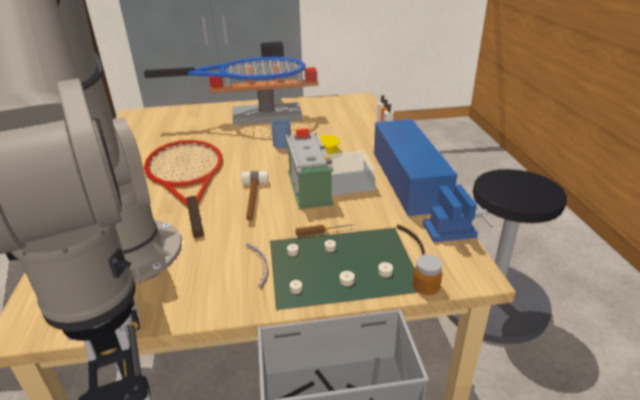

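```bash
cat > h.py <<'E'
from workcell import *
import cv2, numpy as np
from scipy.optimize import least_squares
from scipy.spatial.transform import Rotation as R
def K(p):
    f=p["color"].shape[0]/2/np.tan(np.radians(p["fovy"])/2)
    return np.array([[f,0,p["cx"]],[0,f,p["cy"]],[0,0,1.]])
def proj(p,X):
    return cv2.projectPoints(np.atleast_2d(np.array(X,float)),p["rvec"],p["tvec"],K(p),None)[0][:,0]
def ray(p,uv):
    Rm=cv2.Rodrigues(p["rvec"])[0]; d=Rm.T@np.linalg.solve(K(p),[uv[0],uv[1],1]); return -Rm.T@p["tvec"],d
def onz(p,uv,z):
    c,d=ray(p,uv); return c+d*(z-c[2])/d[2]
def tri(p1,u1,p2,u2):
    P=[K(p)@np.c_[cv2.Rodrigues(p["rvec"])[0],p["tvec"]] for p in(p1,p2)]
    X=cv2.triangulatePoints(P[0],P[1],np.array(u1,float).reshape(2,1),np.array(u2,float).reshape(2,1))[:,0]; X=X[:3]/X[3]
    return X, np.linalg.norm(proj(p1,X)[0]-u1), np.linalg.norm(proj(p2,X)[0]-u2)
def save(p,name,box=None,s=1):
    im=p["color"][:,:,::-1]
    if box: x,y,w,h=box; im=im[y:y+h,x:x+w]
    cv2.imwrite(f"pics/{name}.png",cv2.resize(im,None,fx=s,fy=s,interpolation=cv2.INTER_CUBIC))
E
python3 - <<'E'
from h import *
t=get_image("top"); s=get_image("side")
import pickle; pickle.dump((t,s),open("p0.pkl","wb"))
save(t,"t1",(215,140,240,140),3.3); save(s,"s1",(230,110,220,200),3)
for n in ["plug_a","gauge","slide_grip","scrap_bin","awl","mallet","bumper_guard","grommet_strip","grommet_jar","mug","string_reel"]:
    for p,q in((t,"t"),(s,"s")):
        for d in recognise(p,n):
            e=d["extent"]; c=(e[0]+e[2]/2,e[1]+e[3]/2)
            print(n,q,round(d["score"],2),np.round(e,1),np.round(onz(p,c,0.018),3) if n=="plug_a" else "")
E
```

```text
plug_a t 0.58 [365.9 238.5   6.2  10.1] [ 0.442 -0.083  0.018]
plug_a t 0.49 [407.5 241.1  10.7   8.2] [ 0.434 -0.227  0.018]
plug_a t 0.41 [363.  211.9  11.8   6.3] [ 0.536 -0.085  0.018]
plug_a s 0.7 [341.9 272.2  11.2  13.2] [ 0.562 -0.227  0.018]
plug_a s 0.54 [380.7 263.8  10.8  12.8] [ 0.662 -0.212  0.018]
plug_a s 0.52 [290.6 281.7  10.   11.3] [ 0.435 -0.235  0.018]
plug_a s 0.42 [288.5 243.5  12.7   8.9] [ 0.448 -0.084  0.018]
gauge t 0.65 [220.2 155.3  86.3  84.1] 
gauge s 0.96 [285.  128.7  91.7  79.9] 
slide_grip t 0.86 [222.4 200.3  72.2  37.1] 
slide_grip t 0.37 [352.1 143.3  53.7  12.8] 
slide_grip s 0.74 [291.6 131.   35.7  35.3] 
slide_grip s 0.63 [286.4 242.4  10.1  11.7] 
scrap_bin t 0.85 [436.  175.1  70.3  97.8] 
scrap_bin s 0.79 [257.8 310.  170.4  89.5] 
awl t 0.74 [339.1 209.6   9.9  31.8] 
awl s 0.6 [411.1 251.5  30.6  41.4] 
awl s 0.52 [295.1 222.1  55.8  17.2] 
mallet t 0.69 [217.7 200.9  79.5  35.3] 
mallet t 0.61 [245.4 259.   80.1  28.9] 
mallet t 0.36 [355.4 262.8  53.4  19.8] 
mallet s 0.9 [239.7 169.6  31.5  49.8] 
mallet s 0.21 [255.1 309.8 173.9  87.1] 
bumper_guard t 0.67 [348.  142.3  56.1  14.8] 
bumper_guard s 0.67 [391.6 226.   36.6  27.6] 
grommet_strip t 0.68 [352.2 265.7  48.5  14.7] 
grommet_strip t 0.34 [225.8 156.1  83.1  84.5] 
grommet_strip s 0.55 [247.5 242.8  21.9  44.8] 
grommet_strip s 0.24 [321.4 134.5  19.5  18.2] 
grommet_jar t 0.79 [412.2 140.9  23.   20.1] 
grommet_jar s 0.56 [408.4 251.6  30.3  41.1] 
mug t 0.94 [137.5 229.1  41.6  25. ] 
mug s 0.72 [272.9 121.5  16.4  26.6] 
string_reel t 0.71 [171.9 175.7  31.6  30.4] 
string_reel s 0.66 [320.9 135.8  22.7  15.5] 
string_reel s 0.53 [291.5 281.6  10.7  14.3]
```

View pics/t1.png

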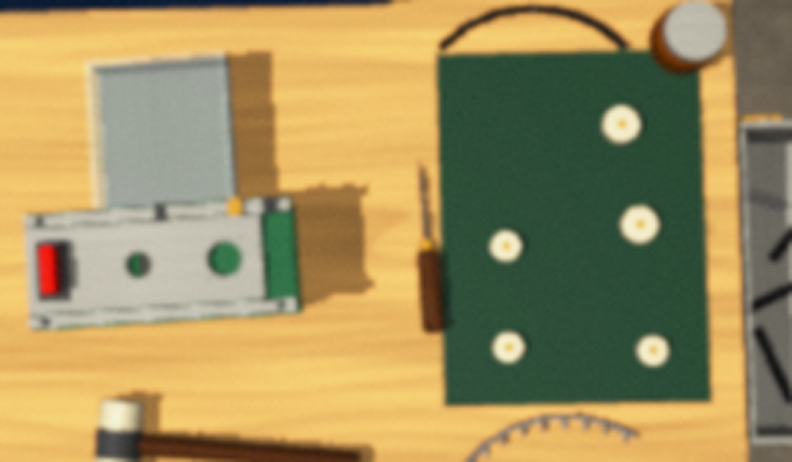

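View pics/s1.png

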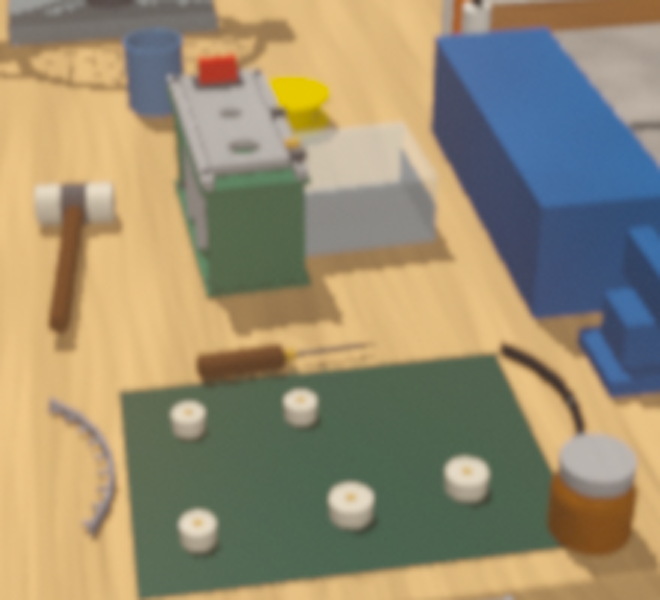

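```bash
cat > plugs.py <<'E'
from h import *
def blobs(p,rows=None):
    hsv=cv2.cvtColor(p["color"],cv2.COLOR_RGB2HSV)
    m=((hsv[:,:,2]>150)&(hsv[:,:,1]<110)).astype(np.uint8)
    n,l,st,c=cv2.connectedComponentsWithStats(m)
    return [(c[i],st[i,4],st[i,2],st[i,3]) for i in range(1,n) if 40<st[i,4]<260 and max(st[i,2:4])<22]
def findplugs(t,s,verbose=False):
    out=[]
    bs=blobs(s)
    for c,a,w,h in blobs(t):
        X=onz(t,c,0.010)
        if not(0.3<X[0]<0.85 and -0.40<X[1]<0.05): continue
        pr=proj(s,X)[0]
        best=min(bs,key=lambda b:np.linalg.norm(b[0]-pr)) if bs else None
        if best is None or np.linalg.norm(best[0]-pr)>8: out.append((X,a,None)); continue
        T=tri(t,c,s,best[0]); out.append((X,a,T[0],best[1]))
    return out
if __name__=="__main__":
    t=get_image("top"); s=get_image("side")
    for o in findplugs(t,s): print([np.round(v,4) if v is not None else None for v in o])
E
python3 plugs.py; python3 - <<'E'
from h import *
import pickle
t,s=pickle.load(open("p0.pkl","rb"))
# approx grip, bores
f=lambda x,y:(215+x/3.3-.35,140+y/3.3-.35)
for n,uv,z in(("grip top",f(46,269),.1655),("narrow",f(137,264),.1355),("wide",f(225,259),.1355)):
    print(n,onz(t,uv,z))
g=lambda x,y:(230+x/3-.33,110+y/3-.33)
for n,a,b in (("wide",f(225,259),g(243,146)),("narrow",f(137,264),g(231,113))):
    print(n,tri(t,a,s,b))
o=observe(); q=o["ee_rot"]; print(R.from_quat(q[[1,2,3,0]]).as_matrix().round(3))
E
```

```text
[array([ 0.661 , -0.2024,  0.01  ]), np.int32(100), array([ 0.6615, -0.2018,  0.0151]), np.int32(167)]
[array([ 0.5585, -0.2173,  0.01  ]), np.int32(97), array([ 0.5598, -0.2167,  0.0146]), np.int32(175)]
[array([ 0.5396, -0.082 ,  0.01  ]), np.int32(67), array([ 0.5408, -0.0817,  0.0147]), np.int32(102)]
[array([ 0.4378, -0.0819,  0.01  ]), np.int32(68), array([ 0.4395, -0.0816,  0.0147]), np.int32(106)]
[array([ 0.4319, -0.2265,  0.01  ]), np.int32(68), array([ 0.4334, -0.2257,  0.015 ]), np.int32(135)]
grip top [0.51968404 0.35200465 0.1655    ]
narrow [0.52373952 0.27288203 0.1355    ]
wide [0.52684091 0.19088746 0.1355    ]
wide (array([0.52852103, 0.19050378, 0.13826212]), np.float64(0.5849513877801026), np.float64(0.6309099917066237))
narrow (array([0.52594579, 0.27258248, 0.13630418]), np.float64(0.7312926782323412), np.float64(0.7528997570184199))
[[ 0.     0.268 -0.963]
 [ 0.    -0.963 -0.268]
 [-1.    -0.    -0.   ]]
```

Call:
servo_tool --pt "-1 0 0 0.8 0 0 -1" --pt "-1 0 0 0.8 0 0 -1" --pt "-0.7 0 0 0.7 0 0 -1" --squeeze 20

```text
time_s: 1.65
tool_pos: [0.1802, -0.6474, 0.2591]
ee_rot: [-0.009, -0.706, -0.016, 0.708]
ft_force: [0.2, -0.4, 0.7]
finger_gap: 0.0939
```

```bash
cat > go.py <<'E'
from h import *
import sys,math
# usage: go.py x y z [jawdeg] : prints rows needed from measured pose (tilt corrected)
def rel(x,y,z,jaw=None,st=None):
    o=st or observe(); q=o["ee_rot"]; Rm=R.from_quat(q[[1,2,3,0]]); p=o["tool_pos"]
    d=Rm.inv().apply(np.array([x,y,z])-p)/0.03
    yv=Rm.as_matrix()[:,1]; a=math.degrees(math.atan2(yv[1],yv[0]))
    j=a if jaw is None else jaw
    j=min((j+k*180 for k in(-2,-1,0,1,2)),key=lambda v:abs(v-a)) if jaw is not None else j
    t=math.radians(j); ty=np.array([math.cos(t),math.sin(t),0]); tx=np.array([0,0,-1.]); 
    Rt=R.from_matrix(np.c_[tx,ty,np.cross(tx,ty)])
    rv=(Rm.inv()*Rt).as_rotvec()/0.1
    return d,rv,a
if __name__=="__main__":
    v=[float(i) for i in sys.argv[1:]]
    o=observe()
    d,rv,a=rel(*v,st=o)
    print("pos",o["tool_pos"].round(4),"jaw",round(a,2),"gap",round(o["finger_gap"],4),"F",o["ft_force"].round(1),"t",o["time_s"],"j1,j7",o["joint_pos"][[0,6]].round(2))
    print("shift",d.round(2),"turn",rv.round(2))
E
python3 go.py 0.52 -0.45 0.26 -87.6
python3 - <<'E'
from h import *
import pickle
t,s=pickle.load(open("p0.pkl","rb"))
C=[]
for p in(t,s):
    hsv=cv2.cvtColor(p["color"],cv2.COLOR_RGB2HSV)
    m=(((hsv[:,:,0]<6)|(hsv[:,:,0]>174))&(hsv[:,:,1]>180)&(hsv[:,:,2]>90)).astype(np.uint8)
    n,l,st,c=cv2.connectedComponentsWithStats(m)
    for i in range(1,n):
        if st[i,4]>20: print(st[i],c[i])
E
```

```text
pos [ 0.1802 -0.6474  0.2591] jaw -87.93 gap 0.0939 F [ 0.2 -0.4  0.7] t 1.65 j1,j7 [ 1.11 -0.29]
shift [ -0.    -6.17 -11.56] turn [-0.06  0.03  0.09]
[ 34 184  19  15 261] [ 43.37547893 190.78544061]
[227 214   6  15  75] [229.42666667 221.34666667]
[ 141  310  143   86 1704] [208.04049296 349.66431925]
[ 31 321  20  15 256] [ 40.4296875 328.2734375]
[211  79  10   8  76] [215.61842105  82.44736842]
[297 130  11   7  71] [301.94366197 132.83098592]
[206 144  16  25  56] [216.08928571 154.66071429]
[145 146  70  58 429] [174.01165501 179.79487179]
```

Call:
servo_tool --pt "0 -0.52 -1 0 0 0 -1" --pt "0 -0.52 -1 0 0 0 -1" --pt "0 -0.52 -1 0 0 0 -1" --pt "0 -0.52 -1 0 0 0 -1" --pt "0 -0.52 -1 0 0 0 -1" --pt "0 -0.52 -1 0 0 0 -1" --pt "0 -0.52 -1 0 0 0 -1" --pt "0 -0.52 -1 0 0 0 -1"

```text
time_s: 2.32
tool_pos: [0.4174, -0.5187, 0.2668]
ee_rot: [-0.006, -0.706, -0.004, 0.708]
ft_force: [0.6, -0.1, -0.1]
finger_gap: 0.0941
```

Call:
servo_tool --pt "0 -0.52 -1 0 0 0 -1" --pt "0 -0.52 -1 0 0 0 -1" --pt "0 -0.52 -1 0 0 0 -1" --pt "0 -1 -0.4 0 0 0 -1" --pt "0 -1 -0.2 0 0 0 -1" --pt "0 -1 -0.2 0 0 0 -1" --pt "0 -1 -0.2 0 0 0 -1" --pt "0 -1 -0.2 0 0 0 -1"

```text
time_s: 2.98
tool_pos: [0.5509, -0.31, 0.2641]
ee_rot: [-0.006, -0.706, -0.005, 0.708]
ft_force: [0.4, 0.4, 0.4]
finger_gap: 0.0939
```

```bash
python3 go.py 0.52 0.352 0.26 -87.6
```

```text
pos [ 0.5509 -0.31    0.2641] jaw -89.06 gap 0.0939 F [0.4 0.4 0.4] t 2.9833 j1,j7 [ 0.46 -1.16]
shift [  0.1  -22.08   0.67] turn [-0.25  0.02 -0.02]
```

Call:
servo_tool --pt "0 -1 0 0 0 0 -1" --pt "0 -1 0 0 0 0 -1" --pt "0 -1 0 0 0 0 -1" --pt "0 -1 0 0 0 0 -1" --pt "0 -1 0 0 0 0 -1" --pt "0 -1 0 0 0 0 -1" --pt "0 -1 0 0 0 0 -1" --pt "0 -1 0 0 0 0 -1"

```text
time_s: 3.65
tool_pos: [0.5461, -0.0575, 0.2642]
ee_rot: [-0.007, -0.707, -0.005, 0.707]
ft_force: [0.5, 0.3, 0.2]
finger_gap: 0.0937
```

Call:
servo_tool --pt "0 -1 0 0 0 0 -1" --pt "0 -1 0 0 0 0 -1" --pt "0 -1 0 0 0 0 -1" --pt "0 -1 0 0 0 0 -1" --pt "0 -1 0 0 0 0 -1" --pt "0 -1 0 0 0 0 -1" --pt "0 -1 0 0 0 0 -1" --pt "0 -1 0 0 0 0 -1"

```text
time_s: 4.32
tool_pos: [0.5399, 0.1941, 0.2654]
ee_rot: [0.007, 0.708, 0.005, -0.706]
ft_force: [1.0, 0.2, -0.9]
finger_gap: 0.0938
```

```bash
python3 go.py 0.52 0.352 0.26 -87.6
```

```text
pos [0.5399 0.1941 0.2654] jaw -89.07 gap 0.0938 F [ 1.   0.2 -0.9] t 4.3167 j1,j7 [-0.13 -2.1 ]
shift [ 0.16 -5.28  0.58] turn [-0.26 -0.04 -0.03]
```

Call:
servo_tool --pt "0 -0.9 0.1 -0.1 0 0 -1" --pt "0 -0.9 0.1 -0.1 0 0 -1" --pt "0 -0.9 0.1 0 0 0 -1" --pt "0 -0.9 0.1 0 0 0 -1" --pt "0 -0.9 0.1 0 0 0 -1" --pt "0 -0.6 0.1 0 0 0 -1" --pt "0 0 0 0 0 0 -1"

```text
time_s: 4.9
tool_pos: [0.5129, 0.3607, 0.2652]
ee_rot: [0.015, 0.708, 0.015, -0.706]
ft_force: [-0.7, 0.7, -0.4]
finger_gap: 0.0939
```

```bash
python3 go.py 0.52 0.352 0.147 -87.6
```

```text
pos [0.5129 0.3607 0.2652] jaw -87.53 gap 0.0939 F [-0.7  0.7 -0.4] t 4.9 j1,j7 [-0.36 -2.37]
shift [ 3.94  0.3  -0.21] turn [ 0.01 -0.04 -0.  ]
```

Call:
servo_tool --pt "0.8 0.3 -0.2 0 0 0 -1" --pt "0.8 0 0 0 0 0 -1" --pt "0.8 0 0 0 0 0 -1" --pt "0.8 0 0 0 0 0 -0.6" --pt "0.5 0 0 0 0 0 -0.3" --pt "0 0 0 0 0 0 -0.3"

```text
time_s: 5.4
tool_pos: [0.521, 0.3518, 0.1515]
ee_rot: [0.015, 0.709, 0.016, -0.704]
ft_force: [-0.5, 0.1, -0.1]
finger_gap: 0.0772
```

```bash
python3 go.py 0.52 0.352 0.147 -87.6;python3 -c "
from h import *
save(get_image('side'),'s2',(230,60,200,150),4); save(get_image('top'),'t2',(180,140,160,120),5)"
```

```text
pos [0.521  0.3518 0.1515] jaw -87.42 gap 0.0772 F [-0.5  0.1 -0.1] t 5.4 j1,j7 [-0.36 -2.39]
shift [ 0.15 -0.01  0.04] turn [ 0.03 -0.07  0.01]
```

View pics/s2.png

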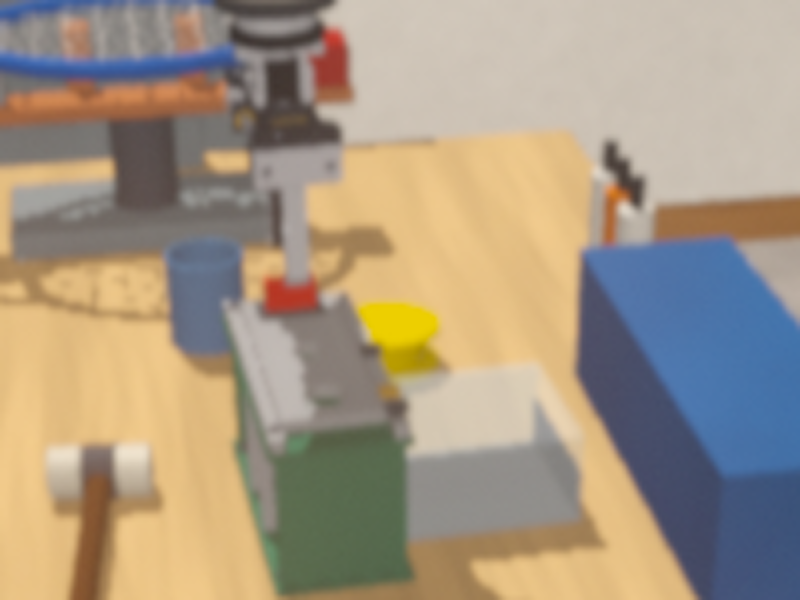

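Call:
servo_tool --pt "0.1 0 0 0 0 0 1" --pt "0 0 0 0 0 0 1" --pt "0 0 0 0 0 0 1" --pt "0 0 0 0 0 0 1" --pt "0 0 0 0 0 0 1" --pt "0 0 0 0 0 0 1" --pt "0 0 0 0 0 0 1"

```text
time_s: 6.08
tool_pos: [0.5247, 0.3543, 0.1576]
ee_rot: [0.013, 0.713, 0.018, -0.701]
ft_force: [-0.8, -0.5, -0.7]
finger_gap: 0.0227
```

Call:
servo_tool --pt "0.3 0 0.1 0 -0.1 0 1" --pt "0 0 0 0 0 0 1" --pt "0 0 0 0 0 0 1" --pt "0 0 0 0 0 0 1"

```text
time_s: 6.42
tool_pos: [0.5214, 0.3542, 0.1474]
ee_rot: [0.013, 0.709, 0.018, -0.705]
ft_force: [0.4, 0.5, 0.0]
finger_gap: 0.0007
```

```bash
python3 go.py 0.521 0.352 0.147 -87.6
```

```text
pos [0.5214 0.3542 0.1474] jaw -87.46 gap 0.0007 F [0.4 0.5 0. ] t 6.4167 j1,j7 [-0.36 -2.39]
shift [0.01 0.07 0.02] turn [ 0.02 -0.06  0.07]
```

```bash
python3 -c "
from h import *
s=get_image('side');t=get_image('top')
save(s,'s3',(250,60,150,110),5); save(t,'t3',(180,140,160,120),5)
o=observe();print(proj(t,o['tool_pos']),proj(s,o['tool_pos']))"
```

```text
[[228.94209916 220.73374183]] [[301.47279627 133.76562458]]
```

View pics/s3.png

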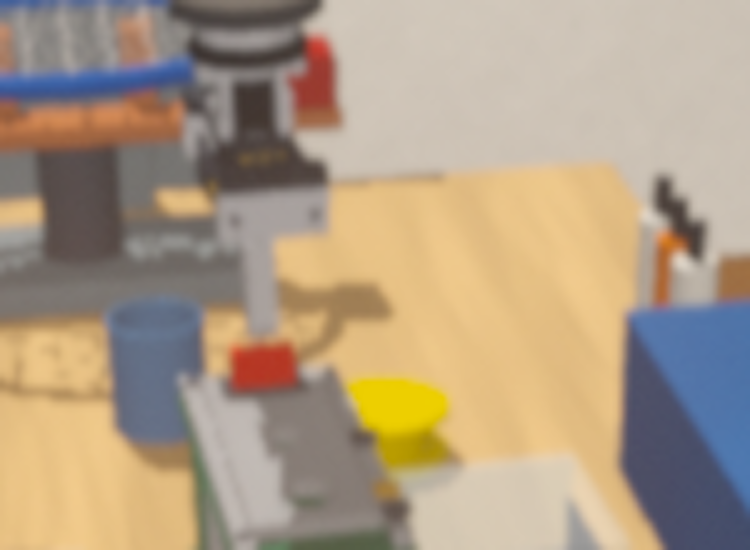

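View pics/t3.png

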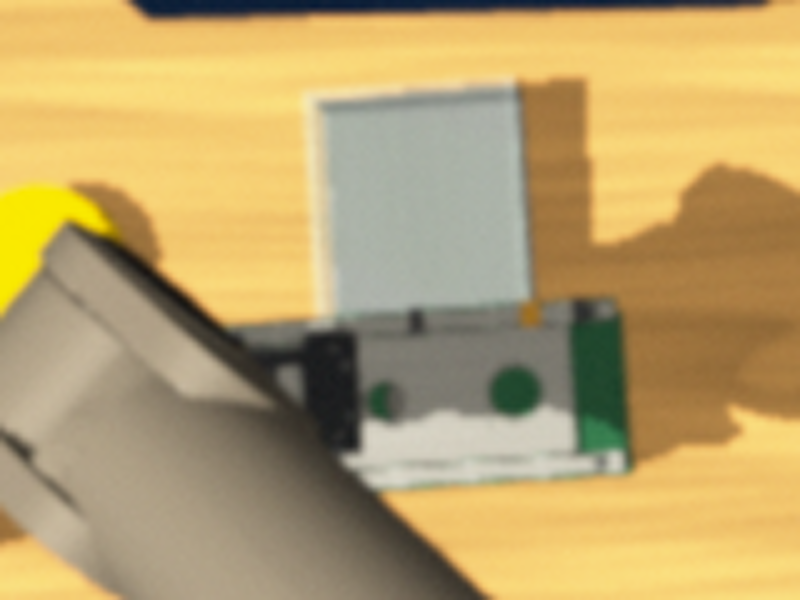

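```bash
python3 -c "
from h import *
import pickle
t,s=pickle.load(open('p0.pkl','rb'))
print(tri(t,(229.4,221.3),s,(301.9,132.8)))
f=lambda u:(np.round((u-[250,60])*5))
for X in [(.521,.354,.1474),(.521,.354,.20),(.521,.310,.1474),(.521,.274,.1355),(.527,.194,.1355),(.52,.352,.1655),(.52,.345,.1355)]: print(X,f(proj(s,X)[0]),((proj(t,X)[0]-[180,140])*5).round())
print(observe()['joint_pos'])
"
```

```text
(array([0.52123554, 0.35197779, 0.15209697]), np.float64(0.5151682225394563), np.float64(0.5055584712192956))
(0.521, 0.354, 0.1474) [257. 369.] [245. 405.]
(0.521, 0.354, 0.2) [253. 295.] [228. 402.]
(0.521, 0.31, 0.1474) [264. 397.] [317. 403.]
(0.521, 0.274, 0.1355) [272. 438.] [379. 403.]
(0.527, 0.194, 0.1355) [297. 494.] [509. 391.]
(0.52, 0.352, 0.1655) [254. 345.] [243. 405.]
(0.52, 0.345, 0.1355) [257. 392.] [264. 407.]
[-0.35745446  0.41402129 -0.44152878  1.72866126  0.19974214  1.03412055
 -2.39384678]
```

```bash
python3 -c "
from h import *
import pickle
t,s=pickle.load(open('p0.pkl','rb'))
print('start',proj(t,[.181,-.65,.181]),proj(s,[.181,-.65,.181]))
s=get_image('side');t=get_image('top')
im=s['color'].copy()
o=observe();q=o['ee_rot'];Rm=R.from_quat(q[[1,2,3,0]])
def box(im,p,x0,x1,hy,hz,col):
    P=[Rm.apply([x,y,z])+o['tool_pos'] for x in(x0,x1) for y in(-hy,hy) for z in(-hz,hz)]
    u=proj(p,P)
    for i in range(8):
        for b in(1,2,4):
            j=i^b
            if j>i: cv2.line(im,tuple(int(v*8) for v in u[i]),tuple(int(v*8) for v in u[j]),col,1,cv2.LINE_AA,3)
it=t['color'].copy()
big=[]
for p,name,b in((s,'s4',(200,0,200,150)),(t,'t4',(150,120,200,150))):
    K0=4; im=cv2.resize(p['color'],None,fx=K0,fy=K0)
    def pr(P): return (proj(p,P)+.5)*K0-.5
    for x0,x1,hy,hz,col in((-.097,0,.0125,.008,(255,0,255)),(-.2,-.097,.0885,.0375,(0,255,255))):
        P=[Rm.apply([x,y,z])+o['tool_pos'] for x in(x0,x1) for y in(-hy,hy) for z in(-hz,hz)]
        u=pr(P)
        for i in range(8):
            for bb in(1,2,4):
                j=i^bb
                if j>i: cv2.line(im,tuple(int(v) for v in u[i]),tuple(int(v) for v in u[j]),col,1)
    x,y,w,h=[v*K0 for v in b]
    cv2.imwrite(f'pics/{name}.png',im[y:y+h,x:x+w,::-1])
"
```

```text
start [[571.72787724 330.79993594]] [[138.30585855 425.81537277]]
```

View pics/s4.png

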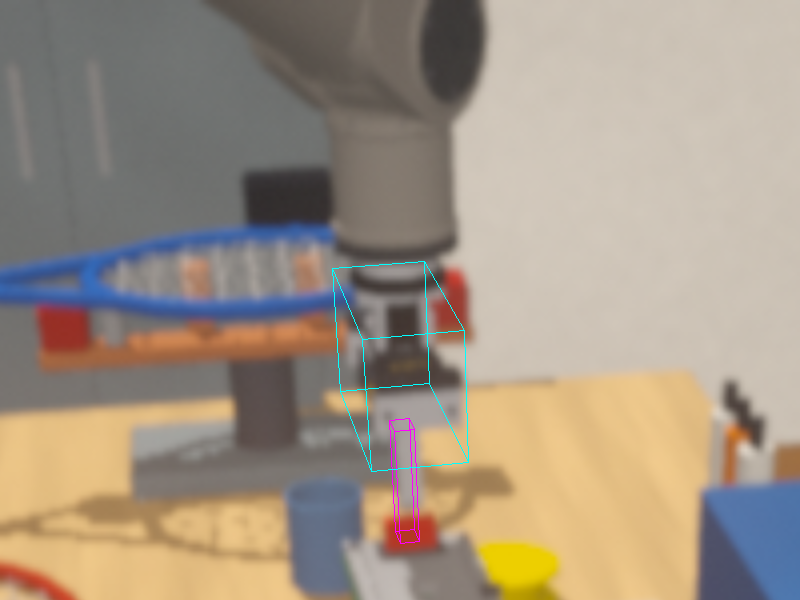

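View pics/t4.png

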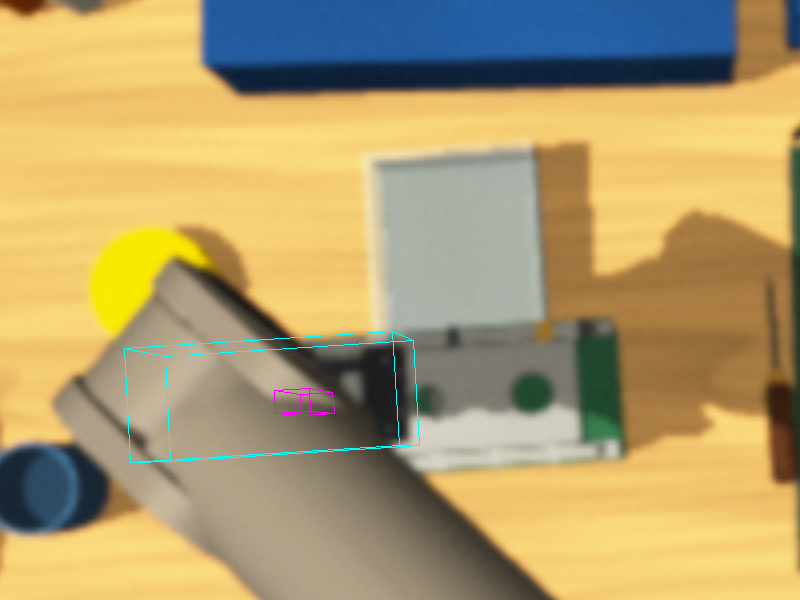

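Call:
servo_tool --pt "-0.9 0 0 0 0 0 1" --pt "-0.9 0 0 0 0 0 1" --pt "-0.3 0 0 0 0 0 1"

```text
time_s: 6.87
tool_pos: [0.5199, 0.3528, 0.2101]
ee_rot: [0.014, 0.707, 0.017, -0.706]
ft_force: [0.2, -0.2, 0.1]
finger_gap: 0.0005
```

```bash
cat > ov.py <<'E'
from h import *
import sys
tag=sys.argv[1]
s=get_image('side');t=get_image('top')
o=observe();q=o['ee_rot'];Rm=R.from_quat(q[[1,2,3,0]]); g=o['finger_gap']/2
print(o['tool_pos'],o['finger_gap'],o['time_s'])
for p,name in((s,'s'),(t,'t')):
    K0=5; im=cv2.resize(p['color'],None,fx=K0,fy=K0,interpolation=cv2.INTER_CUBIC)
    pr=lambda P:(proj(p,P)+.5)*K0-.5
    for y0,y1 in((g,g+.0125),(-g-.0125,-g)):
        P=[Rm.apply([x,y,z])+o['tool_pos'] for x in(-.097,0) for y in(y0,y1) for z in(-.008,.008)]
        u=pr(P)
        for i in range(8):
            for bb in(1,2,4):
                j=i^bb
                if j>i: cv2.line(im,tuple(int(v) for v in u[i]),tuple(int(v) for v in u[j]),(255,0,255),1)
    c=pr([o['tool_pos']])[0]; x=int(max(0,min(c[0]-350,3200-700))); y=int(max(0,min(c[1]-300,2000-500)))
    cv2.imwrite(f'pics/{tag}{name}.png',im[y:y+500,x:x+700,::-1])
E
python3 ov.py r1
```

```text
[0.51992923 0.35276608 0.20884748] 0.0002026214590434314 6.9667
```

View pics/r1s.png

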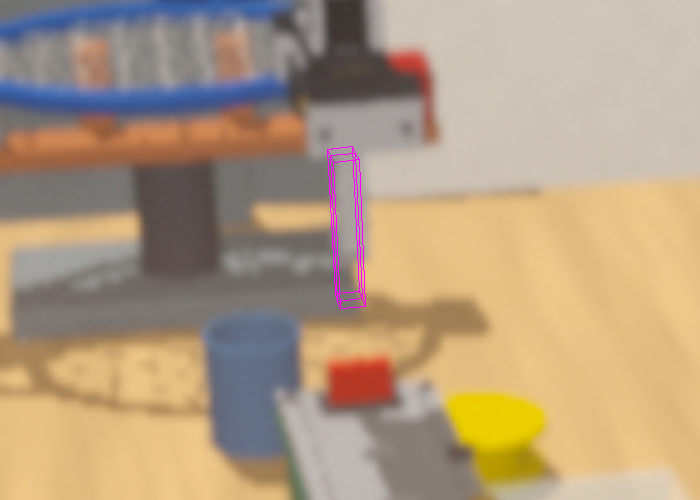

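View pics/r1t.png

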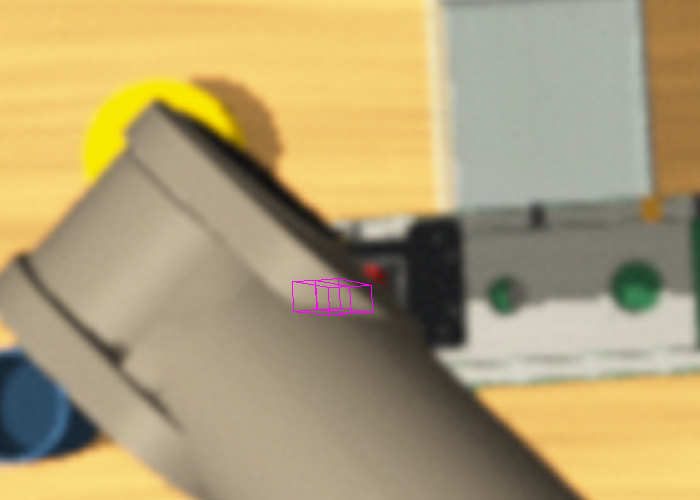

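```bash
cat > red.py <<'E'
from h import *
def red(p,box):
    hsv=cv2.cvtColor(p["color"],cv2.COLOR_RGB2HSV)
    m=(((hsv[:,:,0]<6)|(hsv[:,:,0]>174))&(hsv[:,:,1]>180)&(hsv[:,:,2]>70)).astype(np.uint8)
    n,l,st,c=cv2.connectedComponentsWithStats(m)
    return [(st[i].tolist(),c[i].round(2).tolist()) for i in range(1,n) if st[i,4]>3 and box[0]<c[i][0]<box[2] and box[1]<c[i][1]<box[3]]
if __name__=="__main__":
    print(red(get_image("side"),(280,110,330,160)),red(get_image("top"),(190,190,260,250)))
E
python3 red.py;  python3 -c "
import pickle
from red import *
t,s=pickle.load(open('p0.pkl','rb'))
print(red(s,(280,110,330,160)),red(t,(190,190,260,250)))
for y in (.345,.353,.363,.373,.393): print(y,proj(s,[.5205,y,.1655])[0],proj(t,[.5205,y,.1655])[0])"
```

```text
[([297, 130, 11, 7, 70], [302.0, 132.87])] []
[([297, 130, 11, 7, 71], [301.94, 132.83])] [([227, 214, 6, 15, 78], [229.53, 221.22])]
0.345 [301.24229735 129.9344324 ] [230.91121133 220.85005479]
0.353 [300.96620235 128.96455238] [228.25753721 220.90025465]
0.363 [300.6244577 127.7640551] [224.94078403 220.96299806]
0.373 [300.28640535 126.57652833] [221.62440798 221.02573434]
0.393 [299.62114077 124.23955444] [214.99278701 221.15118548]
```

Call:
servo_tool --pt "0 0 0 -1 0 0 -1" --pt "0 0 0 -1 0 0 -1" --pt "0 0 0 -1 0 0 -1" --pt "0 0 0 -1 0 0 -1" --pt "0 0 0 -1 0 0 -1" --pt "0 0 0 -1 0 0 -1" --pt "0 0 0 -1 0 0 -1" --pt "0 0 0 -1 0 0 -1"

```text
time_s: 7.73
tool_pos: [0.5148, 0.3487, 0.1941]
ee_rot: [-0.3, -0.635, -0.301, 0.645]
ft_force: [0.5, -1.6, -0.5]
finger_gap: 0.0504
```

Call:
servo_tool --pt "0 0 0 -1 0 0 -1" --pt "0 0 0 -1 0 0 -1" --pt "0 0 0 -1 0 0 -1" --pt "0 0 0 -1 0 0 -1" --pt "0 0 0 -1 0 0 -1" --pt "0 0 0 -1 0 0 -1" --pt "0 0 0 -0.6 0 0 -1" --pt "0 0 0 0 0 0 -1"

```text
time_s: 8.4
tool_pos: [0.5103, 0.3452, 0.1812]
ee_rot: [-0.499, -0.488, -0.506, 0.507]
ft_force: [0.5, 0.3, 0.2]
finger_gap: 0.0939
```

```bash
python3 go.py 0.5205 0.3525 0.2 2.4; python3 ov.py r2
```

```text
pos [0.5103 0.3452 0.1812] jaw 0.54 gap 0.0939 F [0.5 0.3 0.2] t 8.4 j1,j7 [-0.13 -0.95]
shift [-0.64  0.33 -0.23] turn [-0.32  0.11  0.27]
[0.51040084 0.34515962 0.18148707] 0.09387774989700508 8.5
```

View pics/r2s.png

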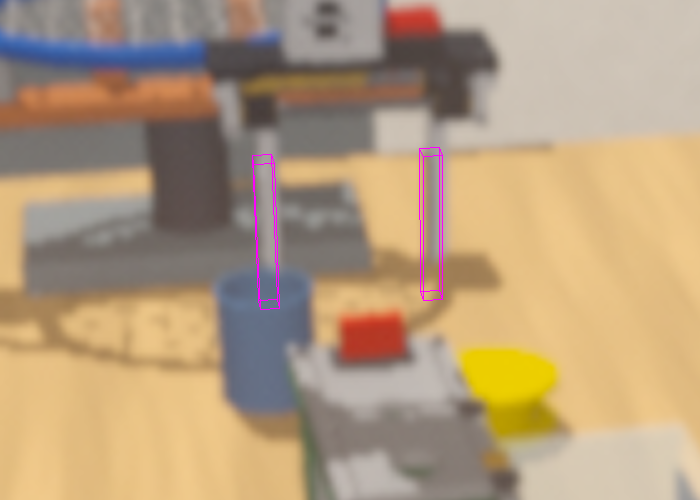

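View pics/r2t.png

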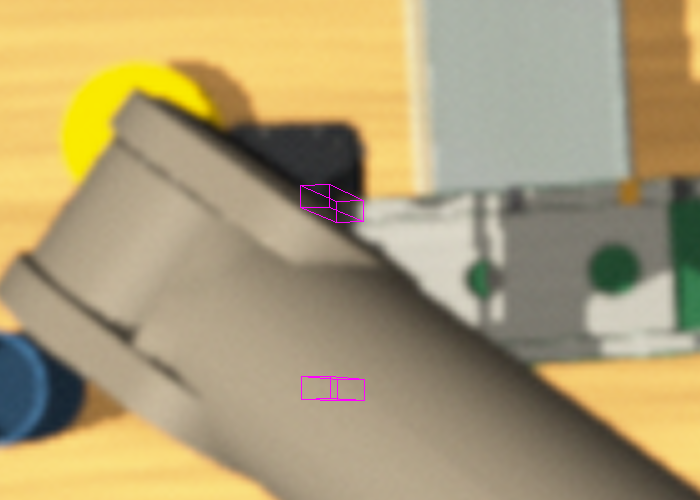

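```bash
python3 - <<'E'
from h import *
import pickle
t,s=pickle.load(open('p0.pkl','rb'))
pos=np.array([.18103,-.64977,.18067]);q=np.array([-0.09533011, -0.70048897, -0.09622515,  0.70069116]);Rm=R.from_quat(q[[1,2,3,0]]);g=.047
for p,name,x,y in((t,'q_t',2500,1450),(s,'q_s',150,1500)):
    K0=5; im=cv2.resize(p['color'],None,fx=K0,fy=K0,interpolation=cv2.INTER_CUBIC)
    for y0,y1 in((g,g+.0125),(-g-.0125,-g)):
        P=[Rm.apply([xx,yy,z])+pos for xx in(-.097,0) for yy in(y0,y1) for z in(-.008,.008)]
        u=(proj(p,P)+.5)*K0-.5
        for i in range(8):
            for bb in(1,2,4):
                j=i^bb
                if j>i: cv2.line(im,tuple(int(v) for v in u[i]),tuple(int(v) for v in u[j]),(255,0,255),1)
    cv2.imwrite(f'pics/{name}.png',im[y:y+550,x:x+700,::-1])
E
```

```text
(no output)
```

View pics/q_t.png

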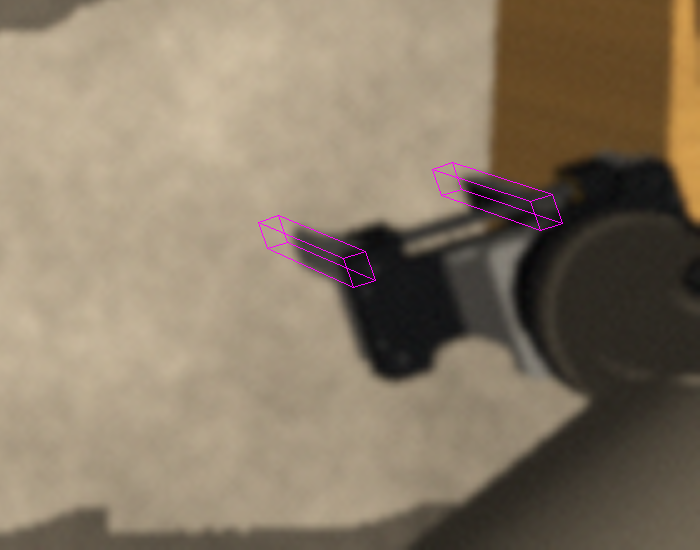

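View pics/q_s.png

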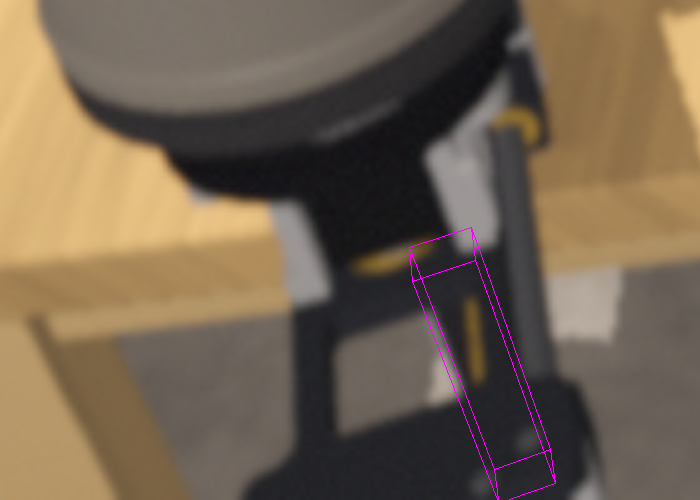

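Call:
servo_tool --pt "0 0.33 -0.23 -0.3 0.1 0.27 -1" --pt "0.3 0 0 0 0 0 -1" --pt "0.3 0 0 0 0 0 -1" --pt "0.3 0 0 0 0 0 -1"

```text
time_s: 8.83
tool_pos: [0.5219, 0.3535, 0.1527]
ee_rot: [0.509, 0.494, 0.507, -0.491]
ft_force: [-0.1, 0.2, -0.5]
finger_gap: 0.0939
```

```bash
python3 go.py 0.521 0.3525 0.13 2.4; python3 ov.py r3
```

```text
pos [0.5219 0.3535 0.1527] jaw 1.78 gap 0.0939 F [-0.1  0.2 -0.5] t 8.8333 j1,j7 [-0.15 -0.96]
shift [ 0.76 -0.03  0.03] turn [-0.11 -0.01 -0.05]
[0.52094366 0.35262515 0.15140035] 0.09399047020112457 8.9333
```

View pics/r3s.png

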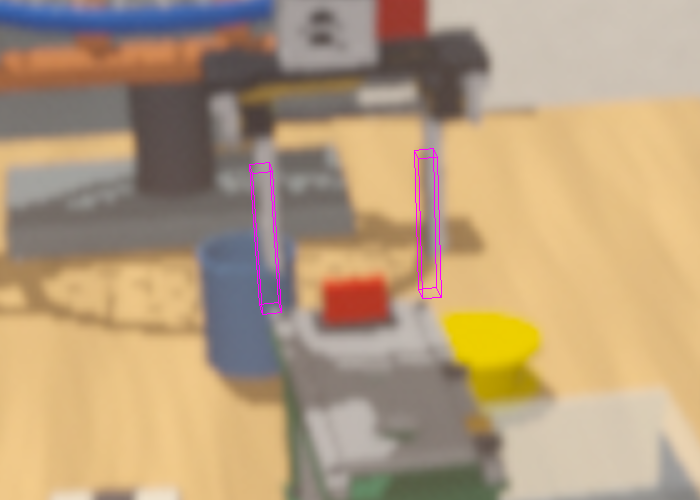

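Call:
servo_tool --pt "0.3 0 0 0 0 0 -1" --pt "0.3 0 0 0 0 0 -1" --pt "0.2 0 0 0 0 0 -1"

```text
time_s: 9.18
tool_pos: [0.5212, 0.3531, 0.1262]
ee_rot: [0.509, 0.493, 0.507, -0.492]
ft_force: [0.2, 0.0, 0.3]
finger_gap: 0.0939
```

Call:
servo_tool --pt "0.15 0 0 0 0 0 -1" --pt "0.1 0 0 0 0 0 -1"

```text
time_s: 9.35
tool_pos: [0.5209, 0.3526, 0.1166]
ee_rot: [0.508, 0.492, 0.507, -0.492]
ft_force: [-0.1, -0.0, -0.7]
finger_gap: 0.0941
```

```bash
python3 go.py 0.521 0.3525 0.13 2.4; python3 ov.py r4
```

```text
pos [0.5209 0.3526 0.1166] jaw 1.76 gap 0.0941 F [-0.1 -0.  -0.7] t 9.35 j1,j7 [-0.16 -0.98]
shift [-0.45  0.01  0.  ] turn [-0.11  0.01 -0.02]
[0.52080043 0.35256129 0.11680268] 0.09395148050519364 9.45
```

View pics/r4s.png

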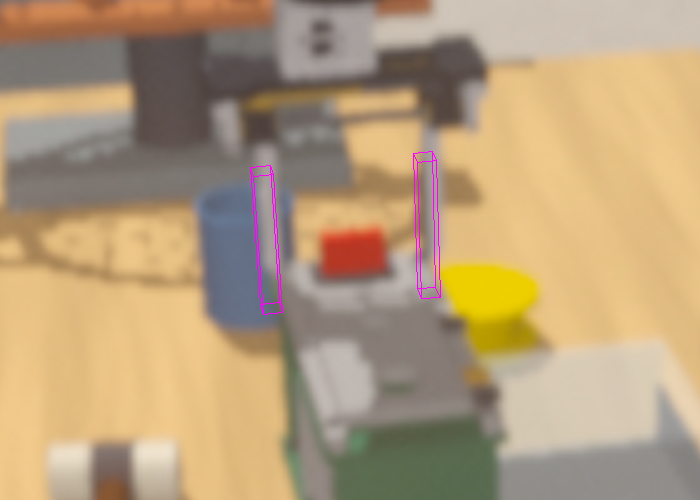

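Call:
servo_tool --pt "0 0 0 0 0 0 1" --pt "0 0 0 0 0 0 1" --pt "0 0 0 0 0 0 1" --pt "0 0 0 0 0 0 1" --pt "0 0 0 0 0 0 1" --pt "0 0 0 0 0 0 1" --pt "0 0 0 0 0 0 1" --pt "0 0 0 0 0 0 1" --squeeze 30

```text
time_s: 10.12
tool_pos: [0.5213, 0.3532, 0.1185]
ee_rot: [0.508, 0.493, 0.507, -0.492]
ft_force: [-23.6, -1.4, 5.4]
finger_gap: 0.0441
```

```bash
python3 go.py 0.521 0.3525 0.1166 2.4
```

```text
pos [0.5213 0.3532 0.1185] jaw 1.74 gap 0.0441 F [-23.6  -1.4   5.4] t 10.1167 j1,j7 [-0.16 -0.98]
shift [ 0.06 -0.01  0.02] turn [-0.12  0.   -0.03]
```

Call:
servo_tool --pt "0 -0.07 0 0 0 0 1" --pt "0 0 0 0 0 0 1"

```text
time_s: 10.28
tool_pos: [0.5212, 0.3532, 0.1186]
ee_rot: [0.509, 0.494, 0.506, -0.491]
ft_force: [-5.4, 0.8, 1.8]
finger_gap: 0.0438
```

Call:
servo_tool --pt "0 -0.03 0 0 0 0 1" --pt "0 0 0 0 0 0 1"

```text
time_s: 10.45
tool_pos: [0.5212, 0.3532, 0.1186]
ee_rot: [0.509, 0.495, 0.506, -0.49]
ft_force: [-1.7, 0.1, 0.7]
finger_gap: 0.0439
```

Call:
servo_tool --pt "0 0 -0.2 0 0 0 1" --pt "0 0 -0.35 0 0 0 1" --pt "0 0 -0.4 0 0 0 1" --pt "0 0 -0.4 0 0 0 1" --pt "0 0 -0.4 0 0 0 1" --pt "0 0 -0.3 0 0 0 1"

```text
time_s: 10.95
tool_pos: [0.5181, 0.414, 0.1186]
ee_rot: [0.509, 0.493, 0.504, -0.493]
ft_force: [1.3, -32.0, 8.3]
finger_gap: 0.0438
```

```bash
python3 go.py 0.5178 0.4331 0.1186 2.4
```

```text
pos [0.5181 0.414  0.1186] jaw 1.55 gap 0.0438 F [  1.3 -32.    8.3] t 10.95 j1,j7 [-0.27 -1.07]
shift [-0.    0.01 -0.64] turn [-0.15  0.05 -0.04]
```

Call:
servo_tool --pt "0 0 -0.25 -0.05 0 0 1" --pt "0 0 -0.25 0 0 0 1" --pt "0 0 -0.2 0 0 0 1"

```text
time_s: 11.2
tool_pos: [0.5176, 0.425, 0.1164]
ee_rot: [0.514, 0.486, 0.5, -0.5]
ft_force: [-7.5, -26.8, 18.8]
finger_gap: 0.0437
```

Call:
servo_tool --pt "0 0 -0.15 0 0 0 1" --pt "0 0 -0.15 0 0 0 1"

```text
time_s: 11.37
tool_pos: [0.5177, 0.4272, 0.1155]
ee_rot: [0.516, 0.483, 0.496, -0.505]
ft_force: [-10.3, -18.0, 14.3]
finger_gap: 0.0394
```

```bash
python3 go.py 0.5178 0.4331 0.1186 2.4; python3 ov.py r5; python3 red.py
```

```text
pos [0.5177 0.4272 0.1155] jaw 1.34 gap 0.0394 F [-10.3 -18.   14.3] t 11.3667 j1,j7 [-0.32 -1.1 ]
shift [-0.11  0.01 -0.19] turn [-0.18  0.43  0.03]
[0.52294086 0.42804074 0.11579743] 0.028438027012125347 11.4667
[([294, 122, 11, 8, 70], [299.27, 125.54])] []
```

View pics/r5s.png

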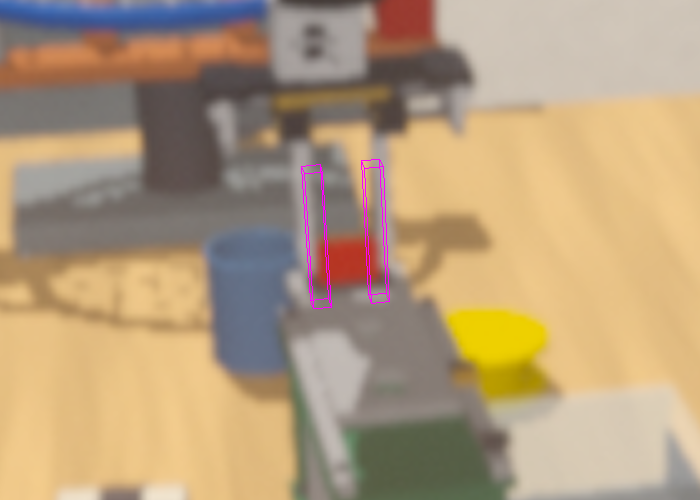

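View pics/r5t.png

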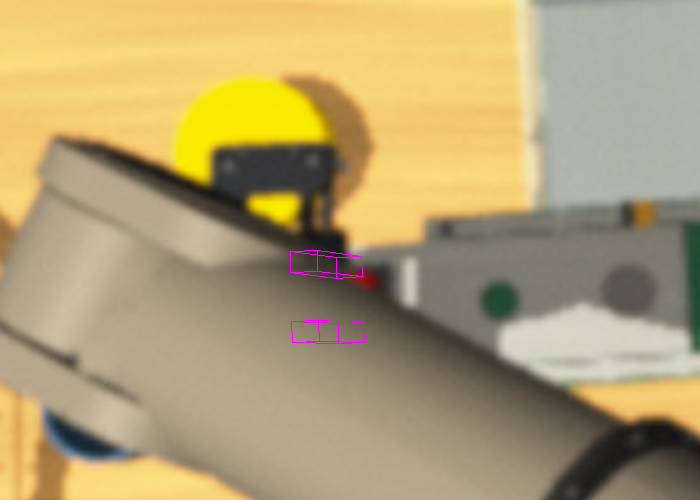

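Call:
servo_tool --pt "-0.8 0 -0.1 -0.1 0.3 0 1" --pt "-0.8 0 0 -0.1 0.1 0 1" --pt "-0.3 0 0.3 0 0 0 1" --pt "0 0 0.7 0 0 0 1" --pt "0 0 0.7 0 0 0 1"

```text
time_s: 11.98
tool_pos: [0.5308, 0.3857, 0.1726]
ee_rot: [0.511, 0.495, 0.509, -0.484]
ft_force: [-0.4, -0.7, -0.0]
finger_gap: 0.0002
```

```bash
python3 go.py 0.519 0.377 0.12 2.4;python3 red.py; python3 ov.py r6
```

```text
pos [0.5308 0.3857 0.1726] jaw 2.34 gap 0.0002 F [-0.4 -0.7 -0. ] t 11.9833 j1,j7 [-0.19 -0.97]
shift [ 1.75 -0.43  0.29] turn [-0.01 -0.09 -0.13]
[([294, 122, 11, 8, 78], [299.13, 125.24])] []
[0.53106885 0.38512627 0.17226133] 0.00013492770537709567 12.1833
```

View pics/r6s.png

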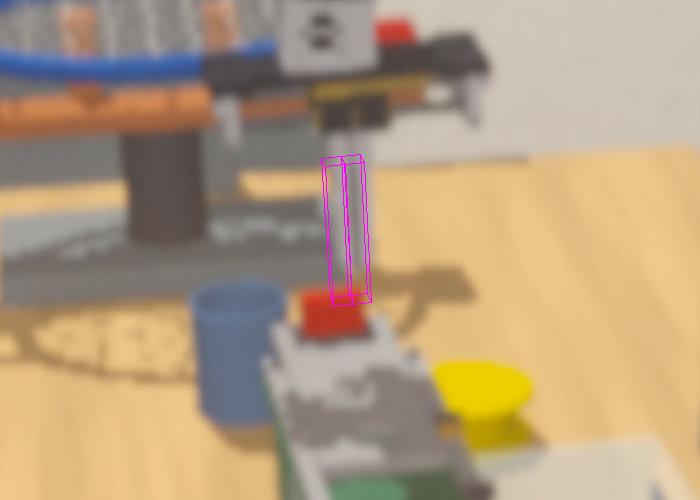

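View pics/r6t.png

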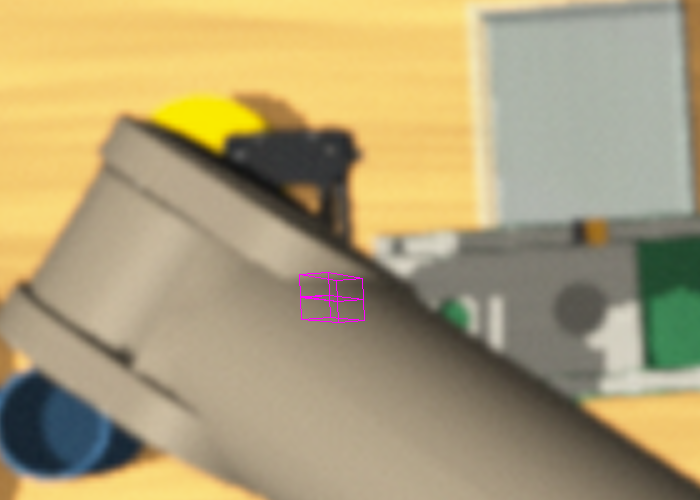

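Call:
servo_tool --pt "0 -0.4 0.5 0 0 0 1" --pt "0.6 0 0 0 0 0 1" --pt "0.7 0 0 0 0 0 1" --pt "0.4 0 0 0 0 0 1"

```text
time_s: 12.52
tool_pos: [0.5194, 0.3756, 0.1215]
ee_rot: [0.511, 0.496, 0.51, -0.482]
ft_force: [-0.3, -0.1, 0.1]
finger_gap: 0.0005
```

```bash
python3 go.py 0.519 0.38 0.12 2.4;python3 red.py; python3 ov.py r7
```

```text
pos [0.5194 0.3756 0.1215] jaw 2.42 gap 0.0005 F [-0.3 -0.1  0.1] t 12.5167 j1,j7 [-0.19 -1.  ]
shift [ 0.05 -0.01 -0.15] turn [ 0.   -0.13 -0.15]
[([294, 123, 2, 7, 10], [294.7, 125.6])] []
[0.51996796 0.37590628 0.12343682] 0.0005299074316633637 12.7167
```

View pics/r7s.png

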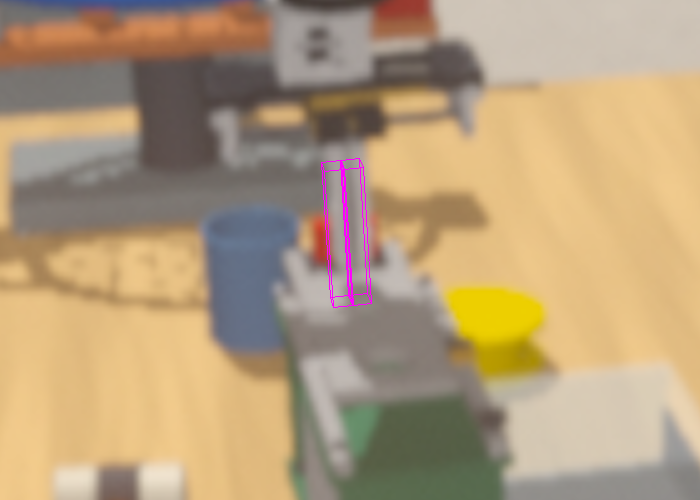

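Call:
servo_tool --pt "0 0 -0.4 0 -0.1 -0.15 1" --pt "0 0 -0.35 0 0 0 1" --pt "0 0 -0.25 0 0 0 1" --pt "0 0 -0.2 0 0 0 1"

```text
time_s: 13.05
tool_pos: [0.5206, 0.3963, 0.1253]
ee_rot: [0.514, 0.485, 0.502, -0.499]
ft_force: [-10.2, -35.9, 22.3]
finger_gap: 0.0005
```

Call:
servo_tool --pt "0 0 -0.2 0 0 0 1" --pt "0 0 -0.2 0 0 0 1"

```text
time_s: 13.22
tool_pos: [0.5204, 0.3955, 0.1256]
ee_rot: [0.517, 0.48, 0.496, -0.507]
ft_force: [-10.4, -37.1, 20.8]
finger_gap: 0.0008
```

```bash
python3 - <<'E'
from h import *
o=observe(); F=o['ft_force'];M=o['moment'];print(o['tool_pos'],F,M, o['joint_pos'].round(3),o['joint_efforts'].round(1))
p0=np.cross(F,M)/F.dot(F); d=F/np.linalg.norm(F)
q=o['ee_rot'];Rm=R.from_quat(q[[1,2,3,0]])
print('line',p0,d,'M.F',M.dot(d)); print(Rm.as_matrix().round(3))
s=get_image('side');t=get_image('top'); save(s,'r8s',(200,0,200,180),4); save(t,'r8t',(130,120,200,150),4)
E
```

```text
[0.52040006 0.39548012 0.12555575] [-10.42257678 -37.08122382  20.78940866] [-8.64186707  2.56357285  0.22976956] [-0.272  0.553 -0.694  1.643  0.409  1.133 -1.058] [-13.1 -86.  -25.9 -50.9  -2.5 -13.6   0. ]
line [-0.03226526 -0.09252541 -0.18120971] [-0.23811937 -0.84717606  0.47496516] M.F -0.0048690973018037376
[[-0.005  1.     0.027]
 [-0.048  0.027 -0.998]
 [-0.999 -0.007  0.048]]
```

View pics/r8s.png

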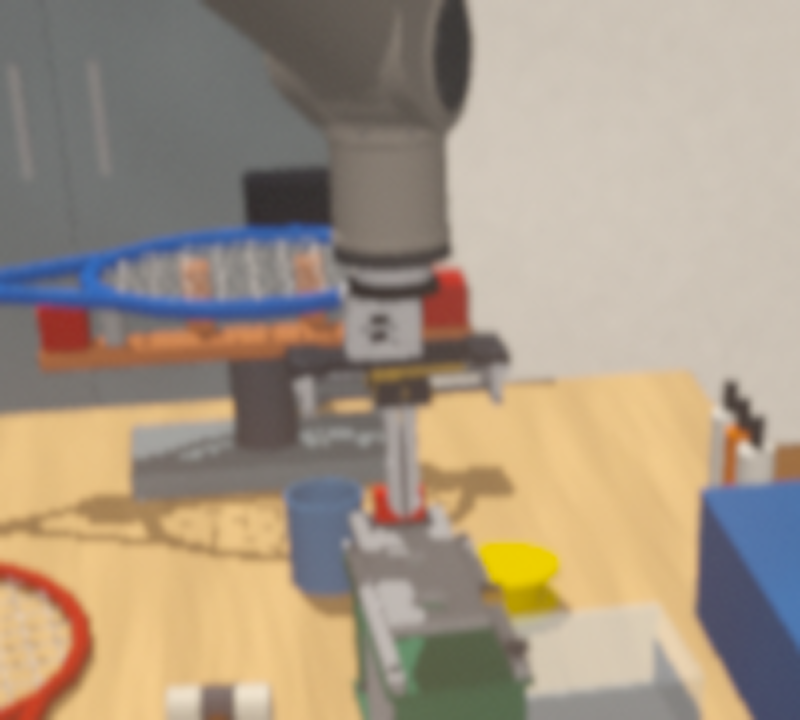

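View pics/r8t.png

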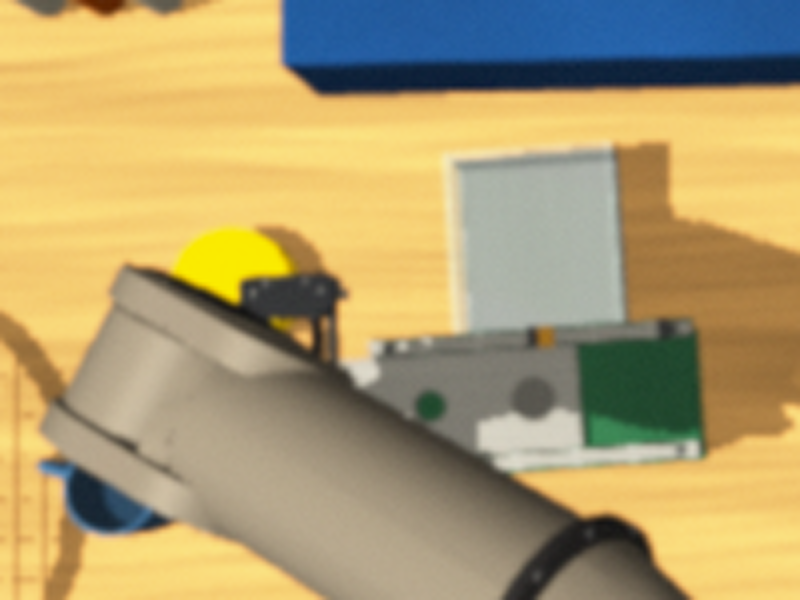

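Call:
servo_tool --pt "0 0 0.4 0 0.3 0 1" --pt "-0.5 0 0.3 0 0.2 0 1" --pt "-1 0 0.5 0 0 0 1" --pt "-1 0 1 0 0 0 -1" --pt "-0.5 0 1 0 0 0 -1" --pt "0 0 1 0 0 0 -1" --pt "0 0 1 0 0 0 -1" --pt "0 0 1 0 0 0 -1"

```text
time_s: 13.98
tool_pos: [0.5261, 0.2134, 0.2261]
ee_rot: [0.508, 0.493, 0.511, -0.488]
ft_force: [0.0, 1.1, 0.8]
finger_gap: 0.0302
```

```bash
python3 go.py 0.5396 -0.082 0.2 2.4
```

```text
pos [0.5261 0.2134 0.2261] jaw 2.18 gap 0.0302 F [0.  1.1 0.8] t 13.9833 j1,j7 [ 0.13 -0.65]
shift [0.8  0.07 9.86] turn [-0.04 -0.08 -0.02]
```

Call:
servo_tool --pt "0 0 1 0 0 0 -1" --pt "0 0 1 0 0 0 -1" --pt "0 0 1 0 0 0 -1" --pt "0 0 1 0 0 0 -1" --pt "0 0 1 0 0 0 -1" --pt "0 0 1 0 0 0 -1" --pt "0 0 1 0 0 0 -1" --pt "0.5 0 1 0 0 0 -1"

```text
time_s: 14.65
tool_pos: [0.5409, -0.0319, 0.2208]
ee_rot: [0.515, 0.497, 0.507, -0.481]
ft_force: [1.5, -0.2, 0.3]
finger_gap: 0.0838
```

```bash
python3 go.py 0.5400 -0.082 0.10 2.4; python3 plugs.py; python3 -c "
from h import *
t=get_image('top');s=get_image('side');import pickle;pickle.dump((t,s),open('p1.pkl','wb'))
save(t,'t5',(190,140,150,110),5); save(s,'s5',(270,110,130,110),5)"; python3 red.py
```

```text
pos [ 0.5409 -0.0319  0.2208] jaw 2.5 gap 0.0838 F [ 1.5 -0.2  0.3] t 14.65 j1,j7 [ 0.5  -0.14]
shift [ 4.01 -0.2   1.7 ] turn [ 0.02 -0.08 -0.25]
[array([ 0.6607, -0.2014,  0.01  ]), np.int32(58), array([ 0.6619, -0.2014,  0.0113]), np.int32(132)]
[] [([207, 216, 6, 15, 74], [209.8, 222.47])]
```

View pics/t5.png

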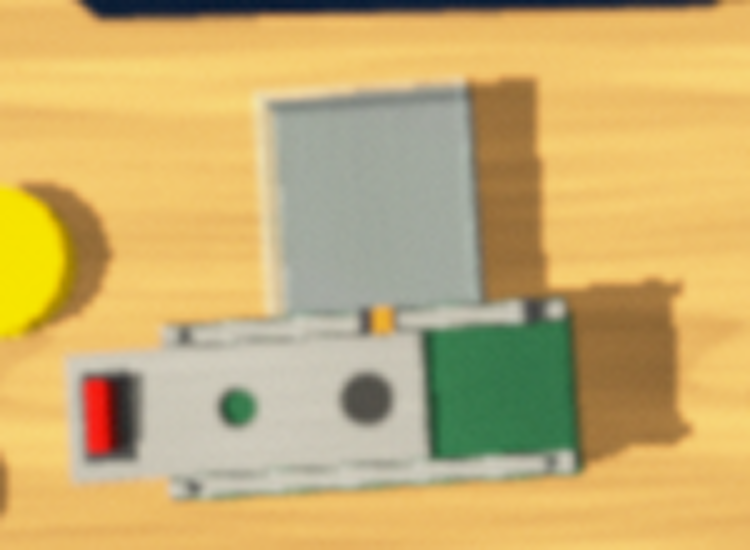

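View pics/s5.png

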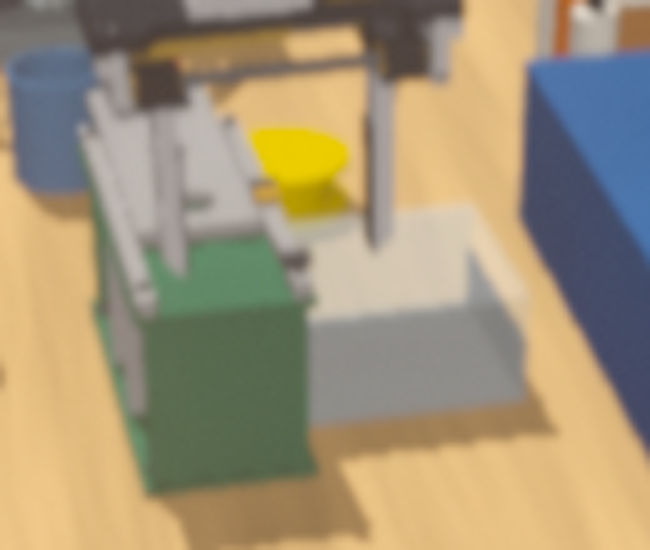

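```bash
python3 - <<'E'
from h import *
import pickle
t,s=pickle.load(open('p1.pkl','rb'))
for z in (.21,.2208,.235,.245,.255): print(z,proj(s,[.4929,-.034,z])[0],proj(s,[.589,-.030,z])[0])
g=cv2.cvtColor(t['color'],cv2.COLOR_RGB2GRAY).astype(float)
hsv=cv2.cvtColor(t['color'],cv2.COLOR_RGB2HSV)
def cen(u,v,r=9):
    u0,v0=int(u),int(v); w=np.clip(175-g[v0-r:v0+r+1,u0-r:u0+r+1],0,None)
    w=np.clip(175-g[v0-r:v0+r+1,u0-r:u0+r+1]-20,0,80)
    yy,xx=np.mgrid[v0-r:v0+r+1,u0-r:u0+r+1]; return (w*xx).sum()/w.sum(),(w*yy).sum()/w.sum(),w.sum()
print(g[210:230,255:273].astype(int))
a=cen(263,219,7);b=cen(237,221,6);print(a,b)
A=onz(t,a[:2],.1355);B=onz(t,b[:2],.1355);print(A,B,np.linalg.norm(A-B),np.degrees(np.arctan2(*(B-A)[[1,0]])))
G=onz(t,(209.8,222.47),.1640);print('grip',G,np.linalg.norm(G-A))
E
```

```text
0.21 [306.6472778  174.12688346] [343.59237748 170.04055193]
0.2208 [306.49264186 170.38059985] [343.61723647 166.32170873]
0.235 [306.28701887 165.39907982] [343.65028737 161.37737798]
0.245 [306.14061734 161.85228702] [343.67381602 157.8575513 ]
0.255 [305.99287565 158.27302681] [343.6975573  154.30591521]
[[199 198 199 198 198 198 199 198 197 196 196 197 196 198 197 198 197 194]
 [199 199 200 199 198 200 198 198 198 197 198 198 195 198 198 197 198 194]
 [199 199 198 198 197 198 197 196 194 196 196 195 195 196 197 196 196 195]
 [197 199 197 198 197 194 189 186 184 184 189 193 196 196 196 196 196 194]
 [198 198 196 196 190 177 161 151 147 150 163 178 190 197 197 196 198 196]
 [200 198 200 190 172 144 117 105  99 105 120 144 174 189 195 196 197 195]
 [201 198 194 173 141 105  88  83  80  84  88 108 141 174 193 195 196 195]
 [198 199 188 158 110  84  78  80  78  79  81  87 112 156 187 196 196 196]
 [198 195 177 136  94  81  80  80  80  79  80  81 100 145 182 194 197 196]
 [197 195 172 124  90  80  81  79  81  78  79  80  94 140 181 194 198 195]
 [198 194 172 129  90  79  80  78  80  8
[... 346 characters left out ...]
97 195 193 186 177 168 165 167 175 184 193 194 196 196 195 196]
 [197 198 196 197 197 196 193 191 191 191 192 195 196 195 196 195 196 195]
 [199 198 199 198 198 197 196 196 197 197 196 197 196 196 196 196 196 197]
 [198 200 198 197 197 197 197 197 198 196 197 196 196 195 197 196 195 196]
 [197 196 196 196 197 198 197 197 197 197 197 198 198 196 197 196 196 196]]
(np.float64(262.9005960392232), np.float64(219.32743703134014), np.float64(5201.0)) (np.float64(236.64334085778782), np.float64(221.15756207674943), np.float64(2215.0))
[0.52433842 0.25216908 0.1355    ] [0.52024455 0.33294947 0.1355    ] 0.08088405979416731 92.90120542937666
grip [0.51687388 0.40902194 0.164     ] 0.1595957034371801
```

Call:
servo_tool --pt "0.9 -0.1 0.8 0 0 -0.2 -1" --pt "0.9 0 0.8 0 0 0 -1" --pt "0.9 0 0.1 0 0 0 -1" --pt "0.9 0 0 0 0 0 -1" --pt "0.6 0 0 0 0 0 -1"

```text
time_s: 15.37
tool_pos: [0.5469, -0.0732, 0.0958]
ee_rot: [0.516, 0.491, 0.512, -0.48]
ft_force: [0.0, -0.8, -0.2]
finger_gap: 0.0936
```

```bash
python3 go.py 0.5400 -0.082 0.02 2.9;  python3 ov.py r9; python3 plugs.py
```

```text
pos [ 0.5469 -0.0732  0.0958] jaw 3.24 gap 0.0936 F [ 0.  -0.8 -0.2] t 15.3667 j1,j7 [ 0.5  -0.15]
shift [ 2.52 -0.29  0.3 ] turn [ 0.06 -0.07 -0.15]
[ 0.54584166 -0.07250145  0.09532748] 0.09387392332870721 15.4667
[array([ 0.669 , -0.2039,  0.01  ]), np.int32(42), array([ 0.6665, -0.203 ,  0.013 ]), np.int32(145)]
[array([ 0.539 , -0.2329,  0.01  ]), np.int32(127), None]
[array([ 0.4369, -0.0807,  0.01  ]), np.int32(62), array([ 0.4391, -0.0805,  0.0139]), np.int32(118)]
```

View pics/r9s.png

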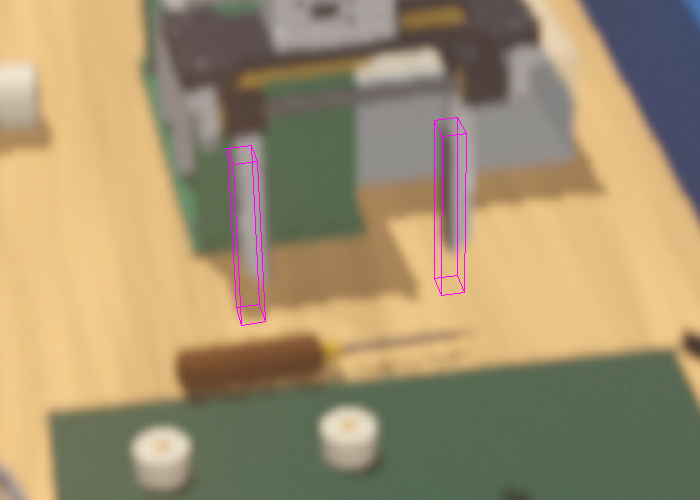

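Call:
servo_tool --pt "0.8 -0.25 0.3 0 0 -0.15 -1" --pt "0.8 0 0 0 0 0 -1" --pt "0.6 0 0 0 0 0 -1"

```text
time_s: 15.82
tool_pos: [0.5483, -0.0808, 0.04]
ee_rot: [0.517, 0.49, 0.512, -0.48]
ft_force: [0.7, -0.1, 0.3]
finger_gap: 0.094
```

```bash
python3 go.py 0.5400 -0.082 -0.01 2.9;  python3 ov.py r10
```

```text
pos [ 0.5483 -0.0808  0.04  ] jaw 3.41 gap 0.094 F [ 0.7 -0.1  0.3] t 15.8167 j1,j7 [ 0.48 -0.19]
shift [ 1.66 -0.3   0.03] turn [ 0.09 -0.03 -0.15]
[ 0.54671321 -0.08066306  0.03866241] 0.094025887986917 15.9167
```

View pics/r10s.png

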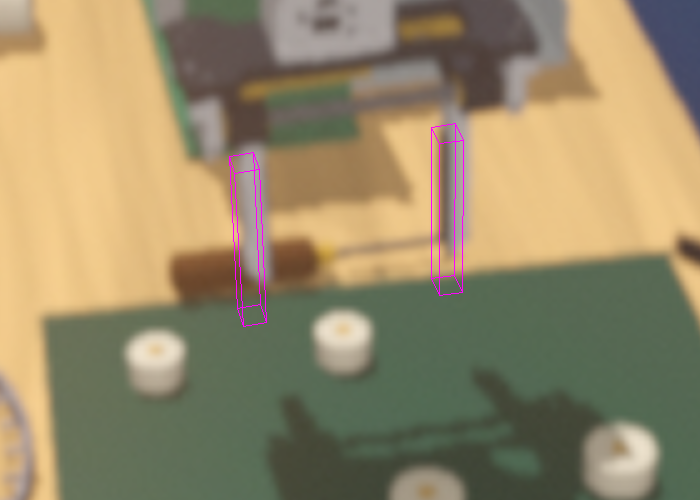

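Call:
servo_tool --pt "0.6 -0.25 0.05 -0.05 0 -0.15 -1" --pt "0.4 0 0 0 0 0 -1" --pt "0.2 0 0 0 0 0 -1"

```text
time_s: 16.17
tool_pos: [0.5442, -0.0819, 0.008]
ee_rot: [0.517, 0.485, 0.516, -0.482]
ft_force: [-0.1, 0.2, -0.9]
finger_gap: 0.094
```

```bash
python3 go.py 0.5400 -0.082 -0.01 2.9;  python3 ov.py r11
```

```text
pos [ 0.5442 -0.0819  0.008 ] jaw 3.76 gap 0.094 F [-0.1  0.2 -0.9] t 16.1667 j1,j7 [ 0.46 -0.22]
shift [ 0.6  -0.14 -0.  ] turn [ 0.15 -0.02 -0.04]
[ 0.54359276 -0.08185391  0.00777942] 0.0937783565154613 16.2667
```

View pics/r11s.png

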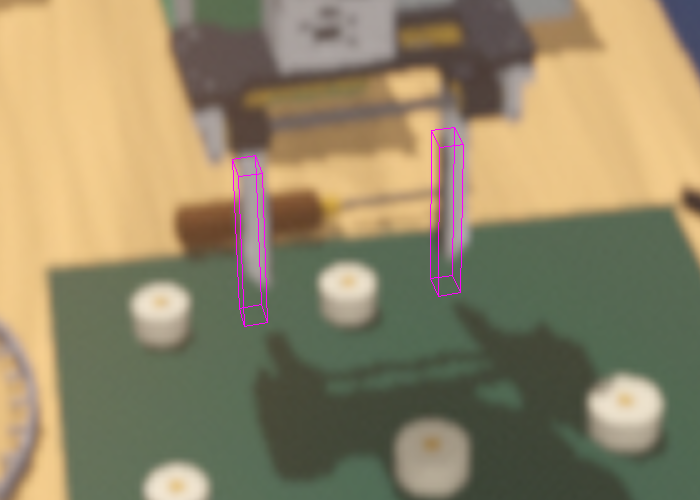

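Call:
servo_tool --pt "0.4 -0.14 0 0.1 0 0 -1" --pt "0.3 0 0 0 0 0 -1"

```text
time_s: 16.43
tool_pos: [0.5421, -0.0821, -0.0104]
ee_rot: [0.515, 0.488, 0.512, -0.484]
ft_force: [-0.1, -0.6, -0.4]
finger_gap: 0.0939
```

Call:
servo_tool --pt "0.1 0 0 0 0 0 -0.3" --pt "0 0 0 0 0 0 0"

```text
time_s: 16.6
tool_pos: [0.5427, -0.0819, -0.0134]
ee_rot: [0.515, 0.488, 0.512, -0.483]
ft_force: [-0.2, -0.2, 0.6]
finger_gap: 0.084
```

```bash
python3 go.py 0.5400 -0.082 -0.01 2.9;  python3 ov.py r12
```

```text
pos [ 0.5427 -0.0819 -0.0134] jaw 3.19 gap 0.084 F [-0.2 -0.2  0.6] t 16.6 j1,j7 [ 0.44 -0.25]
shift [-0.11 -0.09 -0.  ] turn [ 0.05 -0.01 -0.08]
[ 0.54298856 -0.08192855 -0.01297579] 0.07637080231517394 16.7
```

View pics/r12s.png

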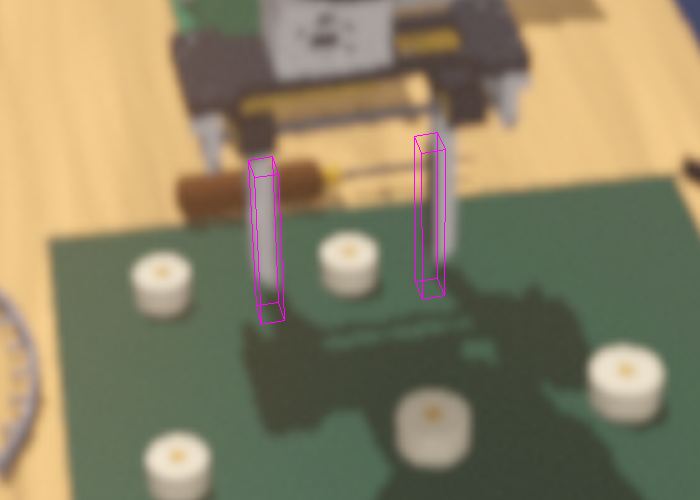

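Call:
servo_tool --pt "0 0 0 0 0 0 1" --pt "0 0 0 0 0 0 1" --pt "0 0 0 0 0 0 1" --pt "0 0 0 0 0 0 1" --pt "0 0 0 0 0 0 1" --pt "0 0 0 0 0 0 1" --pt "0 0 0 0 0 0 1" --pt "0 0 0 0 0 0 1" --squeeze 12

```text
time_s: 17.37
tool_pos: [0.5443, -0.0821, -0.0112]
ee_rot: [0.516, 0.489, 0.511, -0.483]
ft_force: [-0.2, -0.4, -0.7]
finger_gap: 0.0279
```

```bash
python3 go.py 0.5400 -0.082 -0.01 2.9;  python3 ov.py r13
```

```text
pos [ 0.5443 -0.0821 -0.0112] jaw 3.19 gap 0.0279 F [-0.2 -0.4 -0.7] t 17.3667 j1,j7 [ 0.44 -0.25]
shift [-0.04 -0.14 -0.01] turn [ 0.05 -0.01 -0.11]
[ 0.54428899 -0.08211131 -0.011169  ] 0.028281635227538335 17.4667
```

View pics/r13s.png

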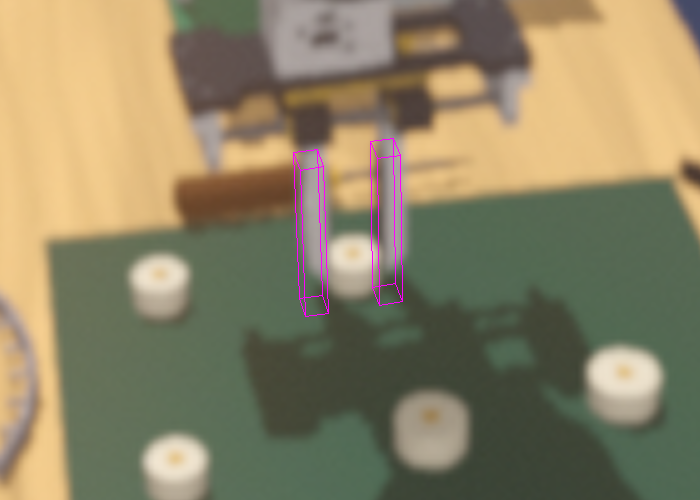

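Call:
servo_tool --pt "-0.5 0 0 0 0 0 1" --pt "-1 0 0 0 0 0 1" --pt "-1 0 0 0 0 0 1" --pt "-1 0 0 0 0 0 1" --pt "-0.5 0 0 0 0 0 1"

```text
time_s: 17.88
tool_pos: [0.5396, -0.0811, 0.109]
ee_rot: [0.514, 0.487, 0.515, -0.484]
ft_force: [1.1, 1.6, 0.2]
finger_gap: 0.0283
```

```bash
python3 go.py 0.5243 0.2522 0.18 2.9;  python3 ov.py r14
```

```text
pos [ 0.5396 -0.0811  0.109 ] jaw 3.28 gap 0.0283 F [1.1 1.6 0.2] t 17.8833 j1,j7 [ 0.52 -0.13]
shift [ -2.32   0.13 -11.13] turn [ 0.07 -0.04 -0.02]
[ 0.5401958  -0.08151061  0.10868901] 0.028417085318515195 17.9833
```

View pics/r14s.png

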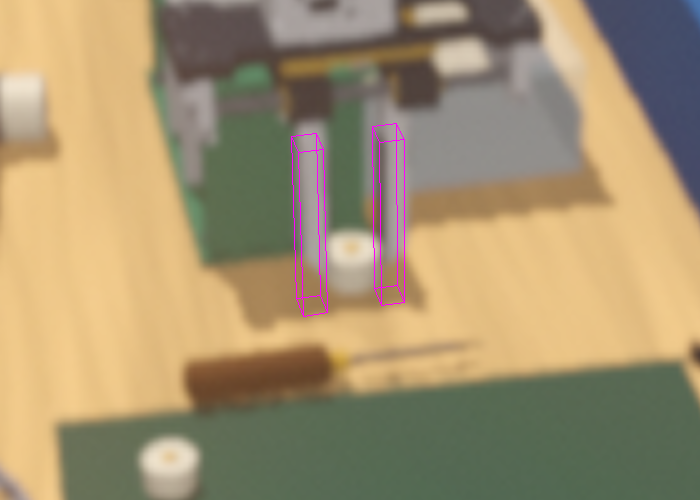

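View pics/r14t.png

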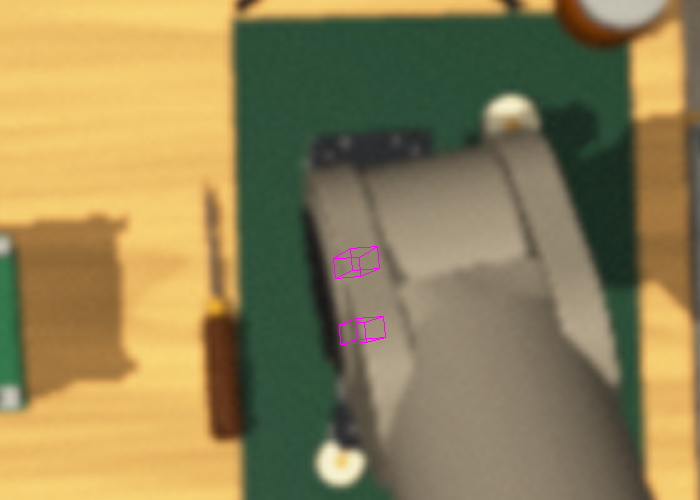

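Call:
servo_tool --pt "0 0 0 -1 0 0 1" --pt "0 0 0 -1 0 0 1" --pt "0 0 0 -1 0 0 1" --pt "0 0 0 -1 0 0 1" --pt "0 0 0 -1 0 0 1" --pt "0 0 0 -1 0 0 1" --pt "0 0 0 -1 0 0 1" --pt "0 0 0 -1 0 0 1"

```text
time_s: 18.65
tool_pos: [0.5372, -0.0815, 0.1028]
ee_rot: [0.666, 0.237, 0.667, -0.235]
ft_force: [0.7, 0.3, -0.5]
finger_gap: 0.0283
```

Call:
servo_tool --pt "0 0 0 -1 0 0 1" --pt "0 0 0 -1 0 0 1" --pt "0 0 0 -1 0 0 1" --pt "0 0 0 -1 0 0 1" --pt "0 0 0 -1 0 0 1" --pt "0 0 0 -1 0 0 1" --pt "0 0 0 -0.4 0 0 1" --pt "0 0 0 0 0 0 1"

```text
time_s: 19.32
tool_pos: [0.5328, -0.0809, 0.0941]
ee_rot: [0.703, 0.003, 0.711, 0.003]
ft_force: [-0.0, -0.4, -1.0]
finger_gap: 0.0282
```

```bash
python3 go.py 0.5243 0.2522 0.18 92.9;  python3 ov.py r15
```

```text
pos [ 0.5328 -0.0809  0.0941] jaw 89.97 gap 0.0282 F [-0.  -0.4 -1. ] t 19.3167 j1,j7 [0.76 1.23]
shift [-2.77 11.13 -0.32] turn [-0.51 -0.1  -0.08]
[ 0.53290537 -0.08091098  0.09436759] 0.0283331867335839 19.4167
```

View pics/r15s.png

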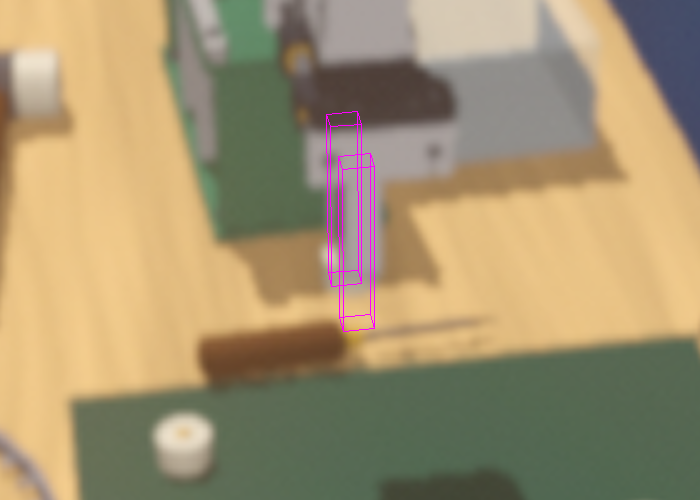

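View pics/r15t.png

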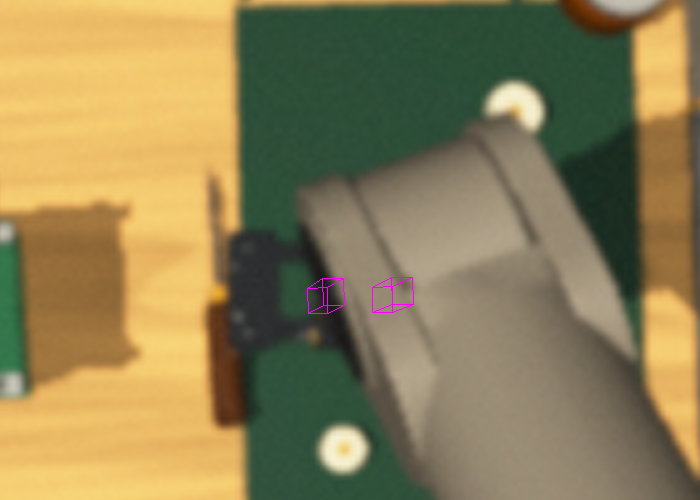

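Call:
servo_tool --pt "0.8 0 0.2 0 -0.1 -0.1 1" --pt "0.8 0 0 0 0 0 1" --pt "0.7 0 0 0 0 0 1" --pt "0.5 0 0 0 0 0 1"

```text
time_s: 19.75
tool_pos: [0.5414, -0.0814, 0.0096]
ee_rot: [0.709, 0.004, 0.705, -0.006]
ft_force: [0.5, -0.2, -0.5]
finger_gap: 0.0282
```

Call:
servo_tool --pt "0.2 0 0 0 0 0 1" --pt "0 0 0 0 0 0 1"

```text
time_s: 19.92
tool_pos: [0.5395, -0.0809, 0.0002]
ee_rot: [0.708, 0.005, 0.707, -0.007]
ft_force: [-0.7, 0.4, -0.9]
finger_gap: 0.0283
```

Call:
servo_tool --pt "0.2 0 0 0 0 0 1" --pt "0.12 0 0 0 0 0 1"

```text
time_s: 20.08
tool_pos: [0.5401, -0.0807, -0.0088]
ee_rot: [0.708, 0.005, 0.706, -0.008]
ft_force: [-0.5, -0.1, 0.2]
finger_gap: 0.0283
```

Call:
servo_tool --pt "0.1 0 0 0 0 0 1" --pt "0 0 0 0 0 0 1"

```text
time_s: 20.25
tool_pos: [0.5408, -0.0811, -0.0114]
ee_rot: [0.708, 0.005, 0.706, -0.008]
ft_force: [0.2, 0.1, -0.7]
finger_gap: 0.0283
```

Call:
servo_tool --pt "0.02 0 0 0 0 0 -0.3" --pt "0 0 0 0 0 0 -0.3" --pt "0 0 0 0 0 0 -0.3" --pt "0 0 0 0 0 0 -0.3" --pt "-0.6 0 0 0 0 0 -0.3" --pt "-0.7 0 0 0.6 0 0 -0.3" --pt "0 0 0 1 0 0 -0.3" --pt "0 0 0 1 0 0 -0.3"

```text
time_s: 20.92
tool_pos: [0.541, -0.081, 0.0296]
ee_rot: [0.702, 0.1, 0.698, -0.101]
ft_force: [-0.2, -0.7, -0.1]
finger_gap: 0.0612
```

Call:
servo_tool --pt "0 0 0 1 0 0 -0.3" --pt "0 0 0 1 0 0 -0.3" --pt "0 0 0 1 0 0 -0.3" --pt "0 0 0 1 0 0 -0.3" --pt "0 0 0 1 0 0 -0.3" --pt "0 0 0 1 0 0 -0.3" --pt "0 0 0 1 0 0 -0.3" --pt "0 0 0 1 0 0 -0.3"

```text
time_s: 21.58
tool_pos: [0.5422, -0.0813, 0.0322]
ee_rot: [0.601, 0.378, 0.594, -0.377]
ft_force: [-0.2, -0.7, -0.6]
finger_gap: 0.0611
```

Call:
servo_tool --pt "0 0 0 1 0 0 -0.3" --pt "0 0 0 1 0 0 -0.3" --pt "0 0 0 1 0 0 -0.3" --pt "0 0 0 1 0 0 -0.3" --pt "0 0 0 0.8 0 0 -0.3" --pt "0 0 0 0 0 0 -0.3"

```text
time_s: 22.08
tool_pos: [0.5427, -0.0808, 0.0334]
ee_rot: [0.487, 0.518, 0.48, -0.515]
ft_force: [1.0, 0.5, 0.5]
finger_gap: 0.0613
```

```bash
python3 go.py 0.541 -0.081 0.01 2.9;python3 ov.py r16
```

```text
pos [ 0.5427 -0.0808  0.0334] jaw -3.82 gap 0.0613 F [1.  0.5 0.5] t 22.0833 j1,j7 [ 0.4  -0.29]
shift [ 0.78 -0.06  0.01] turn [-1.17  0.04 -0.11]
[ 0.54260284 -0.08086473  0.0333515 ] 0.061318896580166905 22.1833
```

View pics/r16s.png

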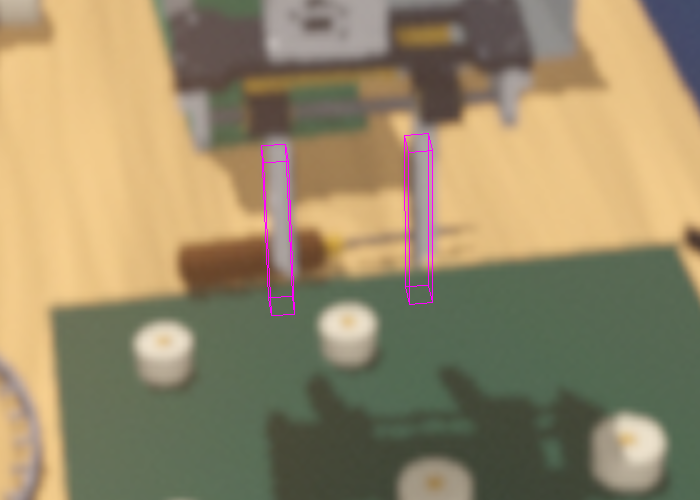

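Call:
servo_tool --pt "0.5 -0.05 0 -0.6 0 0 -0.3" --pt "0.5 0 0 -0.5 0 0 -0.3" --pt "0.4 0 0 0 0 0 -0.3" --pt "0.1 0 0 0 0 0 1" --pt "0 0 0 0 0 0 1" --pt "0 0 0 0 0 0 1" --pt "0 0 0 0 0 0 1" --pt "0 0 0 0 0 0 1"

```text
time_s: 22.85
tool_pos: [0.5428, -0.081, -0.0119]
ee_rot: [0.52, 0.486, 0.512, -0.482]
ft_force: [-0.2, 0.8, -0.4]
finger_gap: 0.0314
```

Call:
servo_tool --pt "0 0 0 0 0 0 1" --pt "0 0 0 0 0 0 1"

```text
time_s: 23.02
tool_pos: [0.5434, -0.0811, -0.011]
ee_rot: [0.52, 0.486, 0.511, -0.481]
ft_force: [0.6, 1.0, -0.6]
finger_gap: 0.0284
```

```bash
python3 go.py 0.541 -0.081 0.01 2.9
```

```text
pos [ 0.5434 -0.0811 -0.011 ] jaw 3.66 gap 0.0284 F [ 0.6  1.  -0.6] t 23.0167 j1,j7 [ 0.4  -0.22]
shift [-0.7  -0.07 -0.  ] turn [ 0.13  0.04 -0.14]
```

Call:
servo_tool --pt "-0.5 0 0 0 0 0 1" --pt "-1 0 0 0 0 -0.1 1" --pt "-1 0 0 0 0 0 1" --pt "-1 0 0 0 0 0 1" --pt "-1 0 -0.5 0 0 0 1" --pt "-1 0 -1 0 0 0 1" --pt "-0.7 0 -1 0 0 0 1" --pt "0 0 -1 0 0 0 1"

```text
time_s: 23.68
tool_pos: [0.5346, 0.0218, 0.1837]
ee_rot: [0.515, 0.486, 0.512, -0.487]
ft_force: [-0.3, 0.9, -0.5]
finger_gap: 0.0284
```

Call:
servo_tool --pt "0 0 -1 0 0 0 1" --pt "0 0 -1 0 0 0 1" --pt "0 0 -1 0 0 0 1" --pt "0 0 -1 0 0 0 1" --pt "0 0 -1 0 0 0 1" --pt "0 0 -1 0 0 0 1"

```text
time_s: 24.18
tool_pos: [0.5252, 0.2095, 0.1885]
ee_rot: [0.517, 0.489, 0.508, -0.486]
ft_force: [0.4, 0.8, -0.8]
finger_gap: 0.0286
```

```bash
python3 go.py 0.5262 0.2505 0.15 2.9
```

```text
pos [0.5252 0.2095 0.1885] jaw 2.89 gap 0.0286 F [ 0.4  0.8 -0.8] t 24.1833 j1,j7 [ 0.06 -0.65]
shift [ 1.28  0.09 -1.37] turn [-0.    0.06 -0.12]
```

Call:
servo_tool --pt "0 0.08 -0.7 0 0 -0.1 1" --pt "0.3 0 -0.6 0 0 0 1" --pt "0.5 0 0 0 0 0 1" --pt "0.4 0 0 0 0 0 1" --pt "0 0 0 0 0 0 1"

```text
time_s: 24.6
tool_pos: [0.5236, 0.2597, 0.1533]
ee_rot: [0.517, 0.485, 0.513, -0.484]
ft_force: [-0.5, -0.3, -1.8]
finger_gap: 0.0285
```

```bash
python3 go.py 0.5262 0.2505 0.13 2.9; python3 ov.py r17
```

```text
pos [0.5236 0.2597 0.1533] jaw 3.42 gap 0.0285 F [-0.5 -0.3 -1.8] t 24.6 j1,j7 [-0.03 -0.76]
shift [0.78 0.07 0.31] turn [ 0.09  0.03 -0.05]
[0.52443808 0.25935589 0.15510731] 0.027839948438117816 24.7
```

View pics/r17s.png

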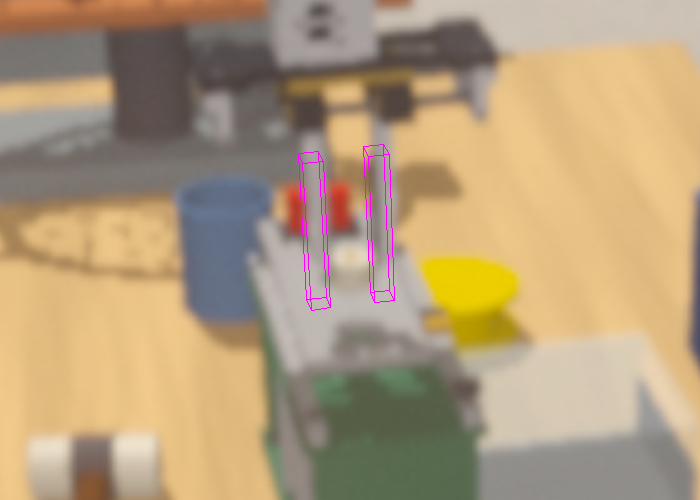

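View pics/r17t.png

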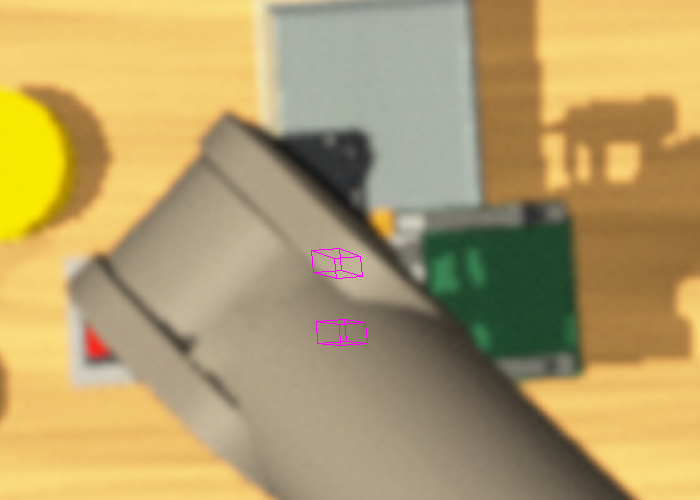

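Call:
servo_tool --pt "0.3 0.05 0.3 -0.05 0 -0.05 1" --pt "0.3 0 0 0 0 0 1" --pt "0 0 0 0 0 0 1"

```text
time_s: 24.95
tool_pos: [0.5283, 0.2478, 0.1375]
ee_rot: [0.517, 0.485, 0.514, -0.484]
ft_force: [-1.0, 0.0, -0.3]
finger_gap: 0.0281
```

```bash
python3 go.py 0.5262 0.2505 0.125 2.9
```

```text
pos [0.5283 0.2478 0.1375] jaw 3.51 gap 0.0281 F [-1.   0.  -0.3] t 24.95 j1,j7 [-0.02 -0.74]
shift [ 0.42 -0.07 -0.1 ] turn [ 0.11  0.03 -0.04]
```

Call:
servo_tool --pt "0.15 -0.06 -0.09 0 0 0 1" --pt "0.1 0 0 0 0 0 1" --pt "0 0 0 0 0 0 1"

```text
time_s: 25.2
tool_pos: [0.5268, 0.2489, 0.1292]
ee_rot: [0.516, 0.485, 0.513, -0.485]
ft_force: [0.2, -0.1, -0.5]
finger_gap: 0.0282
```

```bash
python3 go.py 0.5262 0.2505 0.122 2.9
```

```text
pos [0.5268 0.2489 0.1292] jaw 3.35 gap 0.0282 F [ 0.2 -0.1 -0.5] t 25.2 j1,j7 [-0.02 -0.75]
shift [ 0.24 -0.02 -0.05] turn [ 0.08  0.03 -0.04]
```

Call:
servo_tool --pt "0.15 -0.02 -0.05 0 0 0 1" --pt "0.1 0 0 0 0 0 1"

```text
time_s: 25.37
tool_pos: [0.5264, 0.2512, 0.122]
ee_rot: [0.516, 0.486, 0.513, -0.484]
ft_force: [-1.5, 3.0, 5.7]
finger_gap: 0.0283
```

Call:
servo_tool --pt "0.1 0 0 0 0 0 1" --pt "0.1 0 0 0 0 0 1"

```text
time_s: 25.53
tool_pos: [0.5265, 0.2522, 0.1159]
ee_rot: [0.516, 0.486, 0.513, -0.484]
ft_force: [0.4, 0.3, 0.0]
finger_gap: 0.0285
```

Call:
servo_tool --pt "0 0 0 0 0 0 -0.2" --pt "0 0 0 0 0 0 -0.2" --pt "0 0 0 0 0 0 -0.2" --pt "0 0 0 0 0 0 -0.2" --pt "-0.5 0 0 0 0 0 -0.2" --pt "-0.8 0 0.3 0 0 0 -0.3" --pt "-0.8 0 1 0 0 0 -1" --pt "-0.3 0 1 0 0 0 -1"

```text
time_s: 26.2
tool_pos: [0.5272, 0.1868, 0.187]
ee_rot: [0.517, 0.482, 0.517, -0.483]
ft_force: [0.7, 0.4, 0.5]
finger_gap: 0.0712
```

Call:
servo_tool --pt "0 0 1 0 0 0 -1" --pt "0 0 1 0 0 0 -1" --pt "0 0 1 0 0 0 -1" --pt "0 0 1 0 0 0 -1" --pt "0 -0.2 1 0 0 0 -1" --pt "0 -0.3 1 0 0 0 -1" --pt "0 -0.3 1 0 0 0 -1" --pt "0 -0.3 1 0 0 0 -1"

```text
time_s: 26.87
tool_pos: [0.5123, -0.0651, 0.1923]
ee_rot: [0.519, 0.484, 0.515, -0.48]
ft_force: [0.5, 0.2, 0.6]
finger_gap: 0.0941
```

```bash
python3 go.py 0.441 -0.083 0.05 3; python3 plugs.py; python3 -c "
from h import *
t=get_image('top');s=get_image('side')
save(t,'t6',(190,140,150,110),5); save(s,'s6',(260,110,160,120),5)"
```

```text
pos [ 0.5123 -0.0651  0.1923] jaw 4.05 gap 0.0941 F [0.5 0.2 0.6] t 26.8667 j1,j7 [ 0.51 -0.04]
shift [ 4.72 -2.45  0.43] turn [ 0.18  0.   -0.08]
[array([ 0.6616, -0.2021,  0.01  ]), np.int32(96), array([ 0.6619, -0.2014,  0.0148]), np.int32(171)]
[array([ 0.3382, -0.0579,  0.01  ]), np.int32(41), None]
```

View pics/t6.png

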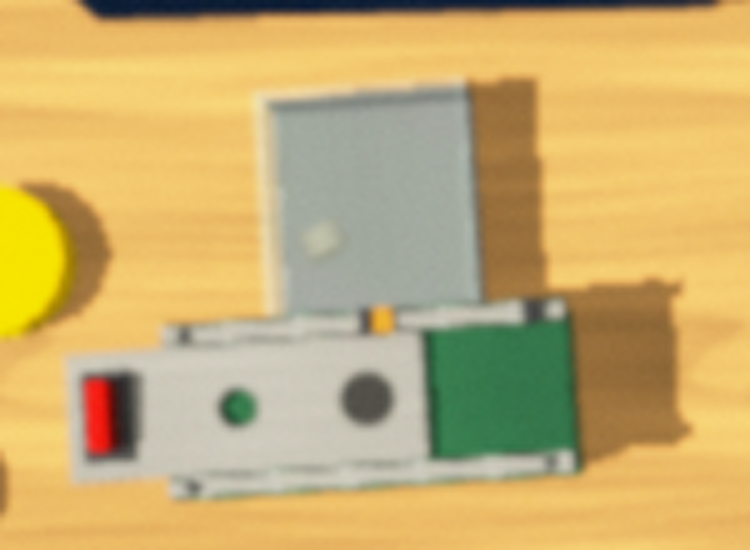

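View pics/s6.png

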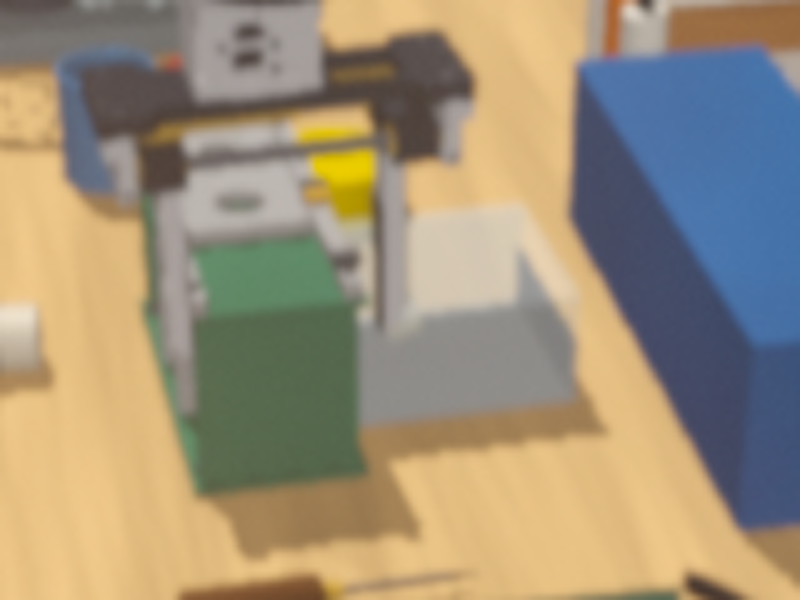

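Call:
servo_tool --pt "0 -0.8 0.4 0.1 0 0 -1" --pt "0.3 -0.8 0.1 0.05 0 0 -1" --pt "0.9 -0.7 0 0 0 0 -1" --pt "0.9 -0.1 0 0 0 0 -1" --pt "0.9 0 0 0 0 0 -1" --pt "0.7 0 0 0 0 0 -1"

```text
time_s: 27.57
tool_pos: [0.4462, -0.0767, 0.0821]
ee_rot: [0.521, 0.489, 0.51, -0.479]
ft_force: [0.7, -0.8, -0.0]
finger_gap: 0.0942
```

```bash
python3 go.py 0.441 -0.0843 -0.01 3; python3 ov.py r18; python3 plugs.py
```

```text
pos [ 0.4462 -0.0767  0.0821] jaw 3.65 gap 0.0942 F [ 0.7 -0.8 -0. ] t 27.5667 j1,j7 [ 0.53 -0.07]
shift [ 3.07 -0.25  0.24] turn [ 0.11  0.01 -0.2 ]
[ 0.44499619 -0.0762449   0.08112669] 0.09378873389581746 27.6667
[array([ 0.661 , -0.2024,  0.01  ]), np.int32(100), array([ 0.6615, -0.2018,  0.015 ]), np.int32(172)]
[array([ 0.6129, -0.3951,  0.01  ]), np.int32(244), None]
[array([ 0.5611, -0.2193,  0.01  ]), np.int32(77), array([ 0.5619, -0.2187,  0.0139]), np.int32(152)]
[array([ 0.3856, -0.2277,  0.01  ]), np.int32(116), None]
```

View pics/r18s.png

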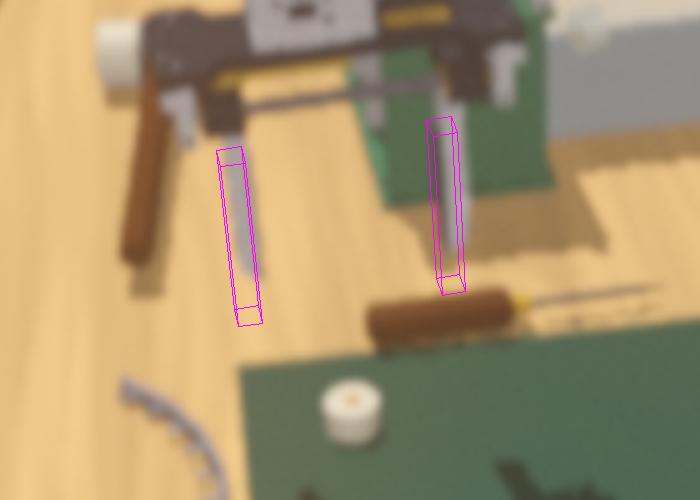

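Call:
servo_tool --pt "0.9 -0.2 0.2 0.1 0 -0.2 -1" --pt "0.9 0 0 0 0 0 -1" --pt "0.6 0 0 0 0 0 -0.5" --pt "0.2 0 0 0 0 0 -0.3" --pt "0 0 0 0 0 0 -0.3"

```text
time_s: 28.18
tool_pos: [0.4508, -0.0828, 0.0118]
ee_rot: [0.518, 0.488, 0.509, -0.484]
ft_force: [-0.3, -0.4, 0.7]
finger_gap: 0.0778
```

```bash
python3 go.py 0.441 -0.0843 -0.012 3; python3 ov.py r19
```

```text
pos [ 0.4508 -0.0828  0.0118] jaw 3.14 gap 0.0778 F [-0.3 -0.4  0.7] t 28.1833 j1,j7 [ 0.47 -0.18]
shift [ 0.79 -0.34  0.03] turn [ 0.02  0.04 -0.12]
[ 0.4512822  -0.08290104  0.01279097] 0.06956266392264161 28.2833
```

View pics/r19s.png

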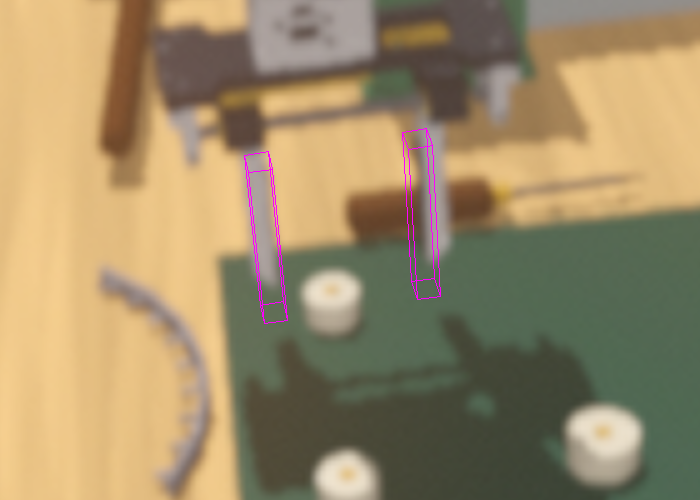

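Call:
servo_tool --pt "0.3 -0.34 0.03 0 0 -0.1 -0.4" --pt "0.4 -0.1 0 0 0 0 -0.4" --pt "0.1 0 0 0 0 0 -0.4" --pt "0 0 0 0 0 0 -0.4"

```text
time_s: 28.62
tool_pos: [0.4397, -0.0857, -0.0085]
ee_rot: [0.517, 0.487, 0.509, -0.486]
ft_force: [-0.3, -0.2, -0.2]
finger_gap: 0.0661
```

```bash
python3 go.py 0.441 -0.0843 -0.012 3
```

```text
pos [ 0.4397 -0.0857 -0.0085] jaw 3.1 gap 0.0661 F [-0.3 -0.2 -0.2] t 28.6167 j1,j7 [ 0.45 -0.21]
shift [ 0.12  0.04 -0.05] turn [ 0.02  0.08 -0.08]
```

Call:
servo_tool --pt "0.1 0.04 -0.05 0 0 0 1" --pt "0.02 0 0 0 0 0 1" --pt "0 0 0 0 0 0 1" --pt "0 0 0 0 0 0 1" --pt "0 0 0 0 0 0 1" --pt "0 0 0 0 0 0 1" --pt "0 0 0 0 0 0 1"

```text
time_s: 29.2
tool_pos: [0.4422, -0.0844, -0.0104]
ee_rot: [0.518, 0.487, 0.509, -0.486]
ft_force: [0.8, -0.7, 0.3]
finger_gap: 0.0285
```

```bash
python3 go.py 0.441 -0.0843 -0.012 3
```

```text
pos [ 0.4422 -0.0844 -0.0104] jaw 3.09 gap 0.0285 F [ 0.8 -0.7  0.3] t 29.2 j1,j7 [ 0.45 -0.22]
shift [ 0.05 -0.04 -0.  ] turn [ 0.02  0.08 -0.1 ]
```

Call:
servo_tool --pt "-0.5 0 0 0 0 0 1" --pt "-1 0 0 0 0 -0.1 1" --pt "-1 0 0 0 0 0 1" --pt "-1 0.2 0 0 0 0 1" --pt "-1 0.4 -0.6 0 0 0 1" --pt "-1 0.5 -1 0 0 0 1" --pt "-0.7 0.5 -1 0 0 0 1" --pt "0 0.5 -1 0 0 0 1"

```text
time_s: 29.87
tool_pos: [0.4956, 0.0252, 0.1809]
ee_rot: [0.511, 0.486, 0.51, -0.492]
ft_force: [2.0, -0.8, -0.2]
finger_gap: 0.0282
```

Call:
servo_tool --pt "0 0.4 -1 0 0 0 1" --pt "0 0.3 -1 0 0 0 1" --pt "0 0 -1 0 0 0 1" --pt "0 0 -1 0 0 0 1" --pt "0 0 -1 0 0 0 1" --pt "0 0 -1 0 0 0 1" --pt "0 0 -0.6 0 0 0 1"

```text
time_s: 30.45
tool_pos: [0.5109, 0.2359, 0.1825]
ee_rot: [0.512, 0.488, 0.509, -0.491]
ft_force: [-0.3, -0.2, -0.2]
finger_gap: 0.0282
```

```bash
python3 go.py 0.5265 0.2515 0.14 3
```

```text
pos [0.5109 0.2359 0.1825] jaw 2.42 gap 0.0282 F [-0.3 -0.2 -0.2] t 30.45 j1,j7 [ 0.04 -0.72]
shift [ 1.41  0.54 -0.51] turn [-0.1   0.06 -0.  ]
```

Call:
servo_tool --pt "0.3 0.5 -0.3 -0.1 0 0 1" --pt "0.5 0 0 0 0 0 1" --pt "0.3 0 0 0 0 0 1" --pt "0 0 0 0 0 0 1"

```text
time_s: 30.78
tool_pos: [0.5242, 0.2527, 0.1487]
ee_rot: [0.516, 0.484, 0.514, -0.485]
ft_force: [-0.0, -0.6, -0.3]
finger_gap: 0.0283
```

```bash
python3 go.py 0.5265 0.2515 0.13 3
```

```text
pos [0.5242 0.2527 0.1487] jaw 3.47 gap 0.0283 F [-0.  -0.6 -0.3] t 30.7833 j1,j7 [ 0.   -0.76]
shift [0.62 0.07 0.04] turn [ 0.08  0.03 -0.01]
```

Call:
servo_tool --pt "0.3 0.05 0.03 0 0 0 1" --pt "0.15 0 0 0 0 0 1" --pt "0 0 0 0 0 0 1"

```text
time_s: 31.03
tool_pos: [0.5258, 0.2503, 0.1344]
ee_rot: [0.516, 0.484, 0.513, -0.486]
ft_force: [0.1, 0.4, -0.7]
finger_gap: 0.0282
```

```bash
python3 go.py 0.5265 0.2515 0.12 3
```

```text
pos [0.5258 0.2503 0.1344] jaw 3.38 gap 0.0282 F [ 0.1  0.4 -0.7] t 31.0333 j1,j7 [-0.   -0.76]
shift [ 0.48  0.03 -0.04] turn [ 0.07  0.04 -0.  ]
```

Call:
servo_tool --pt "0.15 0.02 -0.05 0 0 0 1" --pt "0.12 0 0 0 0 0 1" --pt "0.1 0 0 0 0 0 1"

```text
time_s: 31.28
tool_pos: [0.5272, 0.2508, 0.1236]
ee_rot: [0.516, 0.485, 0.512, -0.486]
ft_force: [0.1, -0.4, -0.2]
finger_gap: 0.0281
```

Call:
servo_tool --pt "0.1 0 0 0 0 0 1" --pt "0.1 0 0 0 0 0 1"

```text
time_s: 31.45
tool_pos: [0.5274, 0.2506, 0.1173]
ee_rot: [0.516, 0.485, 0.512, -0.486]
ft_force: [0.2, -0.8, -0.2]
finger_gap: 0.0282
```

Call:
servo_tool --pt "0 0 0 0 0 0 -0.2" --pt "0 0 0 0 0 0 -0.2" --pt "0 0 0 0 0 0 -0.2" --pt "0 0 0 0 0 0 -0.2" --pt "-0.5 0 0 0 0 0 -0.2" --pt "-0.8 0 0.3 0 0 0 -0.3" --pt "-0.8 0 1 0 0 0 -1" --pt "-0.3 0 1 0 0 0 -1"

```text
time_s: 32.12
tool_pos: [0.5284, 0.1867, 0.1896]
ee_rot: [0.516, 0.482, 0.516, -0.484]
ft_force: [0.6, -0.1, 0.9]
finger_gap: 0.0713
```

Call:
servo_tool --pt "0 0 1 0 0 0 -1" --pt "0 0 1 0 0 0 -1" --pt "0 0 1 0 0 0 -1" --pt "0 0 1 0 0 0 -1" --pt "0 -0.2 1 0 0 0 -1" --pt "0 -0.3 1 0 0 0 -1" --pt "0 -0.3 1 0 0 0 -1" --pt "0 -0.3 1 0 0 0 -1"

```text
time_s: 32.78
tool_pos: [0.5135, -0.0637, 0.1957]
ee_rot: [0.519, 0.484, 0.515, -0.48]
ft_force: [1.1, -0.3, -0.1]
finger_gap: 0.0941
```

```bash
python3 go.py 0.435 -0.229 0.05 3; python3 plugs.py; python3 -c "
from h import *
t=get_image('top');s=get_image('side')
save(t,'t7',(190,130,260,150),3); save(s,'s7',(230,200,220,130),3)"
```

```text
pos [ 0.5135 -0.0637  0.1957] jaw 4.02 gap 0.0941 F [ 1.1 -0.3 -0.1] t 32.7833 j1,j7 [ 0.54 -0.05]
shift [ 4.84 -3.03  5.31] turn [ 0.18  0.01 -0.08]
[array([ 0.6617, -0.2019,  0.01  ]), np.int32(95), array([ 0.662 , -0.2013,  0.0147]), np.int32(171)]
```

View pics/t7.png

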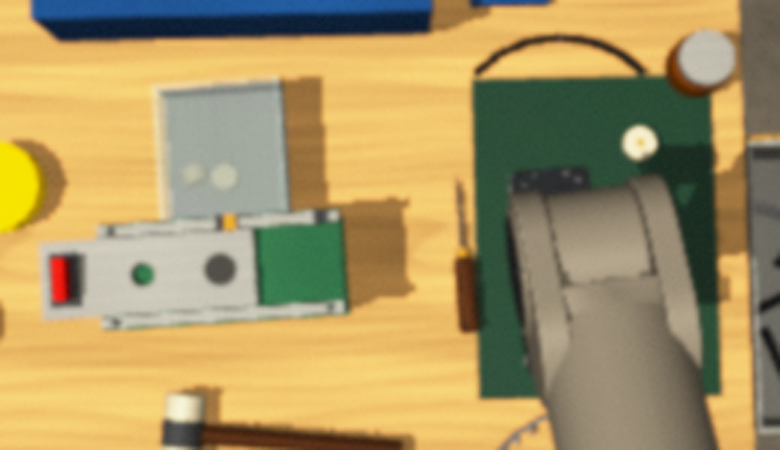

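View pics/s7.png

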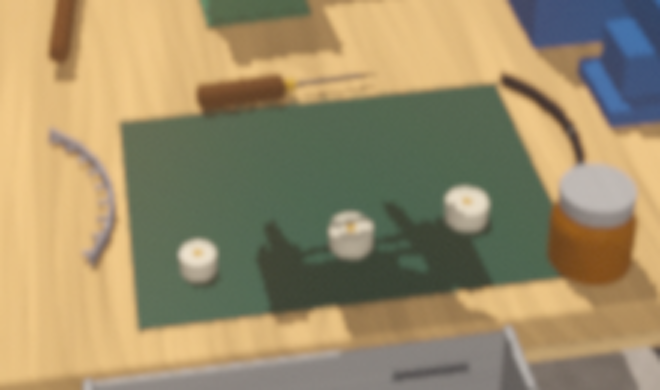

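Call:
servo_tool --pt "0 -0.7 1 0.1 0 0 -1" --pt "0 -0.7 1 0.1 0 0 -1" --pt "0.4 -0.7 1 0 0 0 -1" --pt "0.8 -0.6 1 0 0 0 -1" --pt "0.9 -0.3 0.9 0 0 0 -1" --pt "0.9 0 0.3 0 0 0 -1" --pt "0.7 0 0 0 0 0 -1"

```text
time_s: 33.57
tool_pos: [0.4405, -0.2204, 0.0864]
ee_rot: [0.522, 0.488, 0.51, -0.479]
ft_force: [0.3, 0.6, -0.6]
finger_gap: 0.0941
```

```bash
python3 go.py 0.436 -0.229 -0.01 3;python3 ov.py r20
```

```text
pos [ 0.4405 -0.2204  0.0864] jaw 3.74 gap 0.0941 F [ 0.3  0.6 -0.6] t 33.5667 j1,j7 [0.75 0.24]
shift [ 3.21 -0.24  0.26] turn [ 0.13  0.04 -0.21]
[ 0.43934064 -0.21797479  0.08515344] 0.09389602133381734 33.6667
```

View pics/r20s.png

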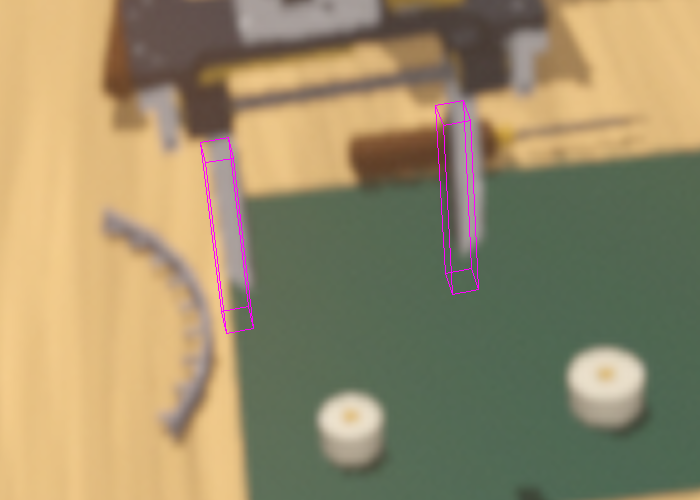

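Call:
servo_tool --pt "0.9 -0.3 0.25 0.1 0 -0.2 -0.4" --pt "0.9 -0.1 0 0 0 0 -0.4" --pt "0.6 -0.1 0 0 0 0 -0.4" --pt "0.2 0 0 0 0 0 -0.4" --pt "0 0 0 0 0 0 -0.4"

```text
time_s: 34.08
tool_pos: [0.433, -0.2215, 0.0106]
ee_rot: [0.518, 0.483, 0.515, -0.483]
ft_force: [-0.7, -0.3, 0.4]
finger_gap: 0.0665
```

```bash
python3 go.py 0.436 -0.229 -0.012 3
```

```text
pos [ 0.433  -0.2215  0.0106] jaw 3.82 gap 0.0665 F [-0.7 -0.3  0.4] t 34.0833 j1,j7 [0.71 0.16]
shift [0.75 0.08 0.25] turn [ 0.14  0.02 -0.04]
```

Call:
servo_tool --pt "0.3 0.06 0.25 0.1 0 0 -0.4" --pt "0.4 0 0 0 0 0 -0.4" --pt "0.1 0 0 0 0 0 -0.4" --pt "0 0 0 0 0 0 -0.4"

```text
time_s: 34.42
tool_pos: [0.4403, -0.2293, -0.0111]
ee_rot: [0.518, 0.486, 0.511, -0.484]
ft_force: [0.6, -0.0, 0.2]
finger_gap: 0.0662
```

```bash
python3 go.py 0.436 -0.229 -0.012 3
```

```text
pos [ 0.4403 -0.2293 -0.0111] jaw 3.33 gap 0.0662 F [ 0.6 -0.   0.2] t 34.4167 j1,j7 [0.69 0.13]
shift [ 0.03 -0.14 -0.02] turn [ 0.06  0.05 -0.09]
```

Call:
servo_tool --pt "0.03 -0.14 -0.02 0 0 0 1" --pt "0 0 0 0 0 0 1" --pt "0 0 0 0 0 0 1" --pt "0 0 0 0 0 0 1" --pt "0 0 0 0 0 0 1" --pt "0 0 0 0 0 0 1" --pt "0 0 0 0 0 0 1"

```text
time_s: 35.0
tool_pos: [0.4362, -0.2294, -0.0106]
ee_rot: [0.519, 0.487, 0.51, -0.484]
ft_force: [-0.8, -0.6, 0.6]
finger_gap: 0.0285
```

```bash
python3 go.py 0.436 -0.229 -0.012 3
```

```text
pos [ 0.4362 -0.2294 -0.0106] jaw 3.32 gap 0.0285 F [-0.8 -0.6  0.6] t 35.0 j1,j7 [0.69 0.13]
shift [ 0.05 -0.01 -0.01] turn [ 0.05  0.06 -0.11]
```

Call:
servo_tool --pt "-0.5 0 0 0 0 0 1" --pt "-1 0 0 0 0 -0.1 1" --pt "-1 0 0 0 0 0 1" --pt "-1 0.2 -0.5 0 0 0 1" --pt "-1 0.4 -1 0 0 0 1" --pt "-1 0.5 -1 0 0 0 1" --pt "-0.7 0.5 -1 0 0 0 1" --pt "0 0.5 -1 0 0 0 1"

```text
time_s: 35.67
tool_pos: [0.4875, -0.093, 0.1793]
ee_rot: [0.512, 0.486, 0.511, -0.49]
ft_force: [2.2, -0.5, -0.8]
finger_gap: 0.028
```

Call:
servo_tool --pt "0 0.4 -1 0 0 0 1" --pt "0 0.4 -1 0 0 0 1" --pt "0 0.2 -1 0 0 0 1" --pt "0 0 -1 0 0 0 1" --pt "0 0 -1 0 0 0 1" --pt "0 0 -1 0 0 0 1" --pt "0 0 -1 0 0 0 1"

```text
time_s: 36.25
tool_pos: [0.5112, 0.129, 0.1819]
ee_rot: [0.513, 0.488, 0.509, -0.489]
ft_force: [0.8, -0.2, -0.9]
finger_gap: 0.0281
```

```bash
python3 go.py 0.5268 0.2512 0.14 3
```

```text
pos [0.5112 0.129  0.1819] jaw 2.57 gap 0.0281 F [ 0.8 -0.2 -0.9] t 36.25 j1,j7 [ 0.23 -0.5 ]
shift [ 1.38  0.7  -4.05] turn [-0.07  0.05 -0.04]
```

Call:
servo_tool --pt "0 0.3 -1 0 0 0 1" --pt "0 0.4 -1 0 0 0 1" --pt "0 0.1 -1 0 0 0 1" --pt "0.2 0 -0.6 0 0 0 1" --pt "0.4 0 -0.2 0 0 0 1" --pt "0.4 0 0 0 0 0 1" --pt "0 0 0 0 0 0 1"

```text
time_s: 36.83
tool_pos: [0.5279, 0.2559, 0.1494]
ee_rot: [0.515, 0.487, 0.511, -0.487]
ft_force: [-0.1, -1.7, -0.7]
finger_gap: 0.0283
```

```bash
python3 go.py 0.5268 0.2512 0.13 3
```

```text
pos [0.5279 0.2559 0.1494] jaw 2.99 gap 0.0283 F [-0.1 -1.7 -0.7] t 36.8333 j1,j7 [ 0.   -0.77]
shift [ 0.65 -0.05  0.15] turn [-0.    0.03 -0.04]
```

Call:
servo_tool --pt "0.3 -0.03 0.13 0 0 0 1" --pt "0.15 0 0 0 0 0 1" --pt "0 0 0 0 0 0 1"

```text
time_s: 37.08
tool_pos: [0.5273, 0.2472, 0.1336]
ee_rot: [0.514, 0.487, 0.51, -0.488]
ft_force: [-0.0, 0.5, -1.0]
finger_gap: 0.0283
```

```bash
python3 go.py 0.5268 0.2512 0.12 3
```

```text
pos [0.5273 0.2472 0.1336] jaw 2.81 gap 0.0283 F [-0.   0.5 -1. ] t 37.0833 j1,j7 [ 0.01 -0.78]
shift [ 0.45 -0.01 -0.13] turn [-0.03  0.06 -0.03]
```

Call:
servo_tool --pt "0.1 -0.02 -0.12 0 0 0 1" --pt "0 0 0 0 0 0 1"

```text
time_s: 37.25
tool_pos: [0.527, 0.2486, 0.1303]
ee_rot: [0.514, 0.488, 0.509, -0.489]
ft_force: [-0.4, 0.8, -0.4]
finger_gap: 0.0285
```

Call:
servo_tool --pt "0.12 0 0 0 0 0 1" --pt "0.1 0 0 0 0 0 1" --pt "0.1 0 0 0 0 0 1"

```text
time_s: 37.5
tool_pos: [0.5281, 0.2482, 0.1212]
ee_rot: [0.514, 0.488, 0.508, -0.489]
ft_force: [-0.1, -0.6, -0.0]
finger_gap: 0.0279
```

Call:
servo_tool --pt "0.1 -0.03 -0.05 0 0 0 1" --pt "0.12 0 0 0 0 0 1"

```text
time_s: 37.67
tool_pos: [0.5272, 0.2498, 0.1142]
ee_rot: [0.514, 0.489, 0.508, -0.489]
ft_force: [-0.7, 0.3, 0.9]
finger_gap: 0.0281
```

Call:
servo_tool --pt "0 0 0 0 0 0 -0.2" --pt "0 0 0 0 0 0 -0.2" --pt "0 0 0 0 0 0 -0.2" --pt "0 0 0 0 0 0 -0.2" --pt "-0.5 0 0 0 0 0 -0.2" --pt "-0.8 0 0.3 0 0 0 -0.3" --pt "-0.8 0 1 0 0 0 -1" --pt "-0.3 0 1 0 0 0 -1"

```text
time_s: 38.33
tool_pos: [0.5269, 0.1861, 0.1861]
ee_rot: [0.514, 0.485, 0.513, -0.487]
ft_force: [0.4, 0.1, 0.4]
finger_gap: 0.0709
```

Call:
servo_tool --pt "0 0 1 0 0 0 -1" --pt "0 0.1 1 0 0 0 -1" --pt "0 0.1 1 0 0 0 -1" --pt "0 0.1 1 0 0 0 -1" --pt "0 0.1 1 0 0 0 -1" --pt "0 0 1 0 0 0 -1" --pt "0 0 1 0 0 0 -1" --pt "0 0 1 0 0 0 -1"

```text
time_s: 39.0
tool_pos: [0.5545, -0.0623, 0.1937]
ee_rot: [0.518, 0.487, 0.511, -0.484]
ft_force: [1.7, -0.3, -0.0]
finger_gap: 0.0943
```

```bash
python3 go.py 0.562 -0.22 0.05 3; python3 plugs.py; python3 -c "
from h import *
t=get_image('top');s=get_image('side')
save(t,'t8',(190,130,320,160),2.5); save(s,'s8',(230,200,220,130),3)"
```

```text
pos [ 0.5545 -0.0623  0.1937] jaw 3.34 gap 0.0943 F [ 1.7 -0.3 -0. ] t 39.0 j1,j7 [ 0.51 -0.11]
shift [ 4.81 -0.11  5.24] turn [ 0.06  0.04 -0.1 ]
```

View pics/t8.png

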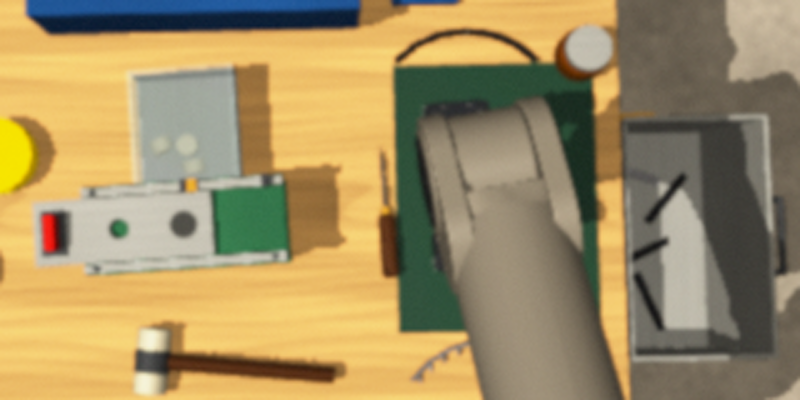

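View pics/s8.png

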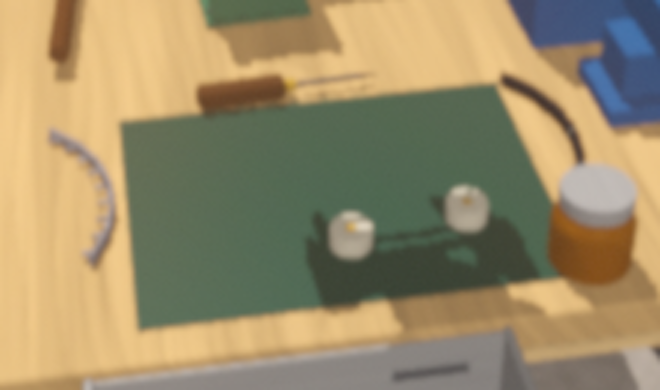

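Call:
servo_tool --pt "0 0 1 0 0 0 -1" --pt "0 0 1 0 0 0 -1" --pt "0.4 0 1 0 0 0 -1" --pt "0.8 0 1 0 0 0 -1" --pt "0.9 0 0.8 0 0 -0.1 -1" --pt "0.9 0 0.3 0 0 0 -1" --pt "0.7 0 0 0 0 0 -1"

```text
time_s: 39.78
tool_pos: [0.5725, -0.2087, 0.0864]
ee_rot: [0.523, 0.483, 0.513, -0.48]
ft_force: [0.9, -0.0, 0.2]
finger_gap: 0.094
```

```bash
python3 go.py 0.562 -0.2195 -0.01 3;python3 ov.py r21; python3 - <<'E'
from h import *
import pickle
t,s=pickle.load(open('p0.pkl','rb'))
for u,v in((441,177),(498,177),(499,272),(442,272)): print(onz(t,(u,v),-.005))
E
```

```text
pos [ 0.5725 -0.2087  0.0864] jaw 4.23 gap 0.094 F [ 0.9 -0.   0.2] t 39.7833 j1,j7 [0.64 0.08]
shift [ 3.21 -0.42  0.31] turn [ 0.21  0.06 -0.13]
[ 0.57088795 -0.20620757  0.08505958] 0.09363744395703438 39.8833
[ 0.66067243 -0.33342529 -0.005     ]
[ 0.65689143 -0.5248041  -0.005     ]
[ 0.33957481 -0.51414718 -0.005     ]
[ 0.34295182 -0.32528439 -0.005     ]
```

View pics/r21s.png

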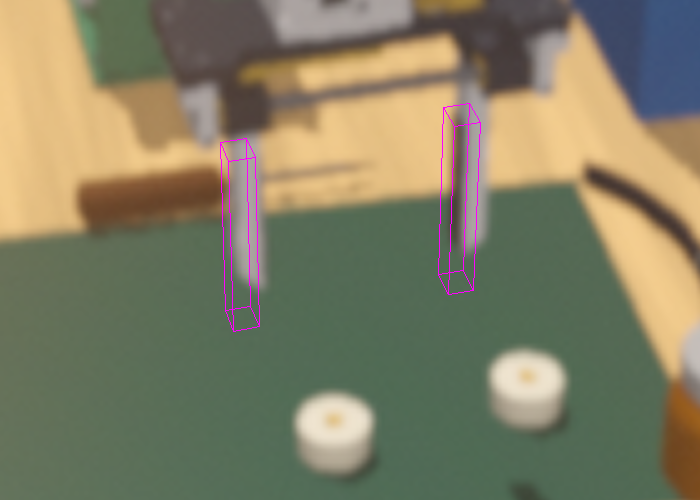

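Call:
servo_tool --pt "0.9 -0.4 0.3 0.1 0 -0.1 -0.4" --pt "0.9 -0.05 0.05 0.1 0 0 -0.4" --pt "0.6 -0.1 0 0 0 0 -0.4" --pt "0.1 0 0 0 0 0 -0.4" --pt "0 0 0 0 0 0 -0.4"

```text
time_s: 40.3
tool_pos: [0.5614, -0.2108, 0.0152]
ee_rot: [0.518, 0.484, 0.513, -0.483]
ft_force: [0.0, -0.0, 0.2]
finger_gap: 0.0665
```

```bash
python3 go.py 0.562 -0.2195 -0.012 3
```

```text
pos [ 0.5614 -0.2108  0.0152] jaw 3.69 gap 0.0665 F [ 0.  -0.   0.2] t 40.3 j1,j7 [0.62 0.02]
shift [ 0.91 -0.01  0.29] turn [ 0.12  0.04 -0.06]
```

Call:
servo_tool --pt "0.3 0 0.29 0.1 0 0 -0.4" --pt "0.4 0 0 0 0 0 -0.4" --pt "0.2 0 0 0 0 0 -0.4" --pt "0 0 0 0 0 0 -0.4"

```text
time_s: 40.63
tool_pos: [0.5667, -0.2194, -0.0085]
ee_rot: [0.518, 0.488, 0.509, -0.484]
ft_force: [-0.5, -0.0, -0.1]
finger_gap: 0.0659
```

```bash
python3 go.py 0.562 -0.2195 -0.012 3
```

```text
pos [ 0.5667 -0.2194 -0.0085] jaw 3.2 gap 0.0659 F [-0.5 -0.  -0.1] t 40.6333 j1,j7 [0.61 0.01]
shift [ 0.11 -0.16 -0.01] turn [ 0.03  0.06 -0.13]
```

Call:
servo_tool --pt "0.1 -0.15 0 0 0 0 1" --pt "0 0 0 0 0 0 1" --pt "0 0 0 0 0 0 1" --pt "0 0 0 0 0 0 1" --pt "0 0 0 0 0 0 1" --pt "0 0 0 0 0 0 1" --pt "0 0 0 0 0 0 1"

```text
time_s: 41.22
tool_pos: [0.5625, -0.2197, -0.0107]
ee_rot: [0.519, 0.488, 0.509, -0.484]
ft_force: [-0.7, 0.4, -0.3]
finger_gap: 0.0348
```

```bash
python3 go.py 0.5 -0.425 0.1 3
```

```text
pos [ 0.5625 -0.2197 -0.0107] jaw 3.2 gap 0.0348 F [-0.7  0.4 -0.3] t 41.2167 j1,j7 [0.61 0.01]
shift [-3.68 -2.41  6.74] turn [ 0.03  0.07 -0.14]
```

Call:
servo_tool --pt "-0.5 0 0 0 0 -0.1 1" --pt "-1 0 0 0 0 0 1" --pt "-0.8 -0.2 0.5 0 0 0 1" --pt "-0.2 -0.4 1 0 0 0 1" --pt "0 -0.4 1 0 0 0 1" --pt "0 -0.4 1 0 0 0 1" --pt "0 -0.4 1 0 0 0 1" --pt "0 -0.3 1 0 0 0 1"

```text
time_s: 41.88
tool_pos: [0.5111, -0.385, 0.0704]
ee_rot: [0.52, 0.483, 0.514, -0.482]
ft_force: [1.2, -0.8, 0.2]
finger_gap: 0.0348
```

```bash
python3 go.py 0.5 -0.425 0.03 3
```

```text
pos [ 0.5111 -0.385   0.0704] jaw 4.02 gap 0.0348 F [ 1.2 -0.8  0.2] t 41.8833 j1,j7 [0.89 0.38]
shift [ 1.35 -0.47  1.3 ] turn [ 0.18  0.05 -0.06]
```

Call:
servo_tool --pt "0.2 -0.3 0.9 0 0 0 1" --pt "0.6 -0.1 0.2 0 0 0 1" --pt "0.5 0 0 0 0 0 1" --pt "0 0 0 0 0 0 1"

```text
time_s: 42.22
tool_pos: [0.4975, -0.4301, 0.031]
ee_rot: [0.519, 0.484, 0.511, -0.485]
ft_force: [-0.3, 0.7, -0.6]
finger_gap: 0.0347
```

```bash
python3 go.py 0.5 -0.425 0.03 3; python3 ov.py r22
```

```text
pos [ 0.4975 -0.4301  0.031 ] jaw 3.44 gap 0.0347 F [-0.3  0.7 -0.6] t 42.2167 j1,j7 [0.93 0.42]
shift [ 0.03  0.09 -0.16] turn [ 0.08  0.1  -0.07]
[ 0.49907233 -0.42935045  0.03328924] 0.03477413963628294 42.3167
```

View pics/r22s.png

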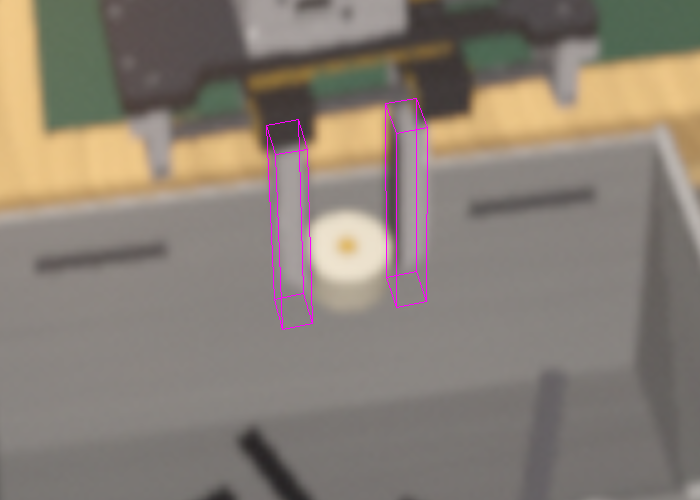

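Over the bin mouth; lower slightly and release.

Call:
servo_tool --pt "0.5 0 0 0 0 0 1" --pt "0.3 0 0 0 0 0 1" --pt "0 0 0 0 0 0 -0.4" --pt "0 0 0 0 0 0 -0.4" --pt "0 0 0 0 0 0 -0.4" --pt "0 0 0 0 0 0 -0.4" --pt "-1 0 0 0 0 0 -0.5" --pt "-1 0 0 0 0 0 -0.5"

```text
time_s: 42.98
tool_pos: [0.5007, -0.4216, 0.0668]
ee_rot: [0.52, 0.482, 0.515, -0.482]
ft_force: [1.1, -0.1, 1.5]
finger_gap: 0.0694
```

```bash
python3 go.py 0.664 -0.2045 0.1 3; python3 ov.py r23; python3 plugs.py
```

```text
pos [ 0.5007 -0.4216  0.0668] jaw 4.04 gap 0.0694 F [ 1.1 -0.1  1.5] t 42.9833 j1,j7 [0.94 0.44]
shift [-1.11  5.94 -6.83] turn [ 0.18  0.05 -0.06]
[ 0.50312294 -0.42349894  0.07107145] 0.07039814326120065 43.0833
[array([ 0.661 , -0.2024,  0.01  ]), np.int32(100), array([ 0.6647, -0.2042,  0.0029]), np.int32(83)]
```

View pics/r23s.png

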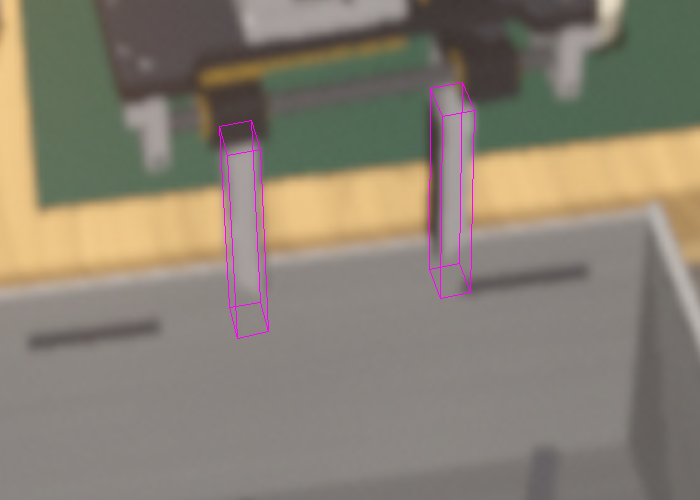

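View pics/r23t.png

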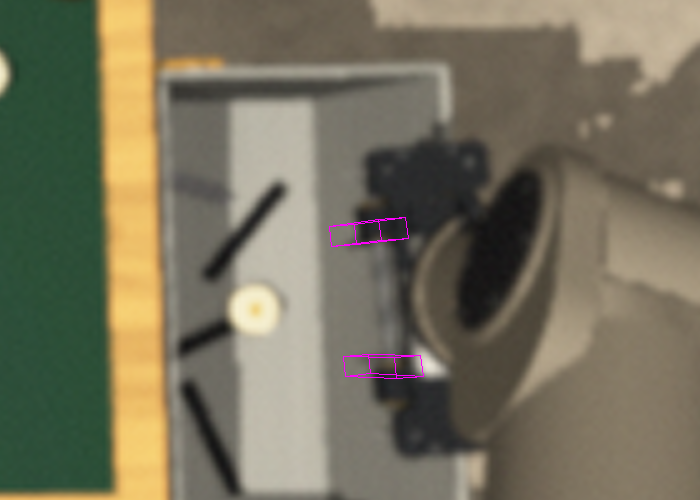

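```bash
python3 - <<'E'
from h import *
import pickle
t,s=pickle.load(open('p0.pkl','rb'))
print(onz(t,(425.5,149.5),.075), onz(t,(423.7,151),.04))
E
```

```text
[ 0.74125008 -0.26670444  0.075     ] [ 0.74252747 -0.26840538  0.04      ]
```

Call:
servo_tool --pt "-1 0 -0.5 0 0 0 -0.5" --pt "-0.8 0.8 -1 0.1 0 0 -0.5" --pt "0 0.9 -1 0.1 0 0 -0.5" --pt "0 0.9 -1 0 0 0 -0.5" --pt "0 0.9 -1 0 0 0 -0.5" --pt "0 0.9 -1 0 0 0 -0.5" --pt "0 0.7 -0.8 0 0 0 -0.5" --pt "0 0 0 0 0 0 -0.5"

```text
time_s: 43.85
tool_pos: [0.6438, -0.2201, 0.1162]
ee_rot: [0.511, 0.489, 0.508, -0.491]
ft_force: [-0.4, 0.7, 0.8]
finger_gap: 0.0703
```

```bash
python3 go.py 0.664 -0.2045 0.05 3; python3 ov.py r24; python3 plugs.py
```

```text
pos [ 0.6438 -0.2201  0.1162] jaw 2.22 gap 0.0703 F [-0.4  0.7  0.8] t 43.85 j1,j7 [0.59 0.04]
shift [ 2.2   0.69 -0.5 ] turn [-0.14  0.04 -0.01]
[ 0.64069554 -0.22555288  0.11572459] 0.07048692929458812 43.95
[array([ 0.661 , -0.2024,  0.01  ]), np.int32(100), array([ 0.6616, -0.2018,  0.0147]), np.int32(175)]
```

View pics/r24s.png

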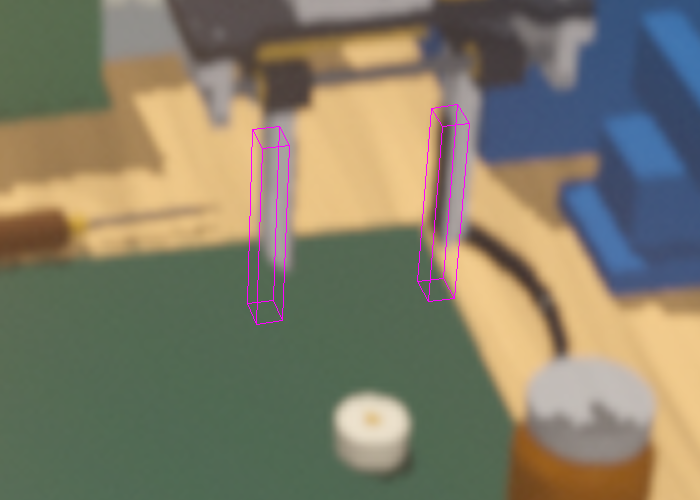

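Call:
servo_tool --pt "0 0.5 -0.5 -1 0 0 -0.4" --pt "0 0.2 -0.2 -1 0 0 -0.4" --pt "0.3 0 0 -1 0 0 -0.4" --pt "0.6 0 0 -1 0 0 -0.4" --pt "0.5 0 0 -1 0 0 -0.4" --pt "0 0 0 0 0 0 -0.4"

```text
time_s: 44.55
tool_pos: [0.6541, -0.2199, 0.0722]
ee_rot: [0.616, 0.345, 0.613, -0.354]
ft_force: [-0.5, -1.1, -0.1]
finger_gap: 0.066
```

```bash
python3 go.py 0.664 -0.2045 0.02 32; python3 ov.py r25
```

```text
pos [ 0.6541 -0.2199  0.0722] jaw 30.78 gap 0.066 F [-0.5 -1.1 -0.1] t 44.55 j1,j7 [0.63 0.45]
shift [ 1.73  0.56 -0.29] turn [-0.21  0.1   0.1 ]
[ 0.65540838 -0.21994561  0.07479184] 0.06587474492855697 44.65
```

View pics/r25s.png

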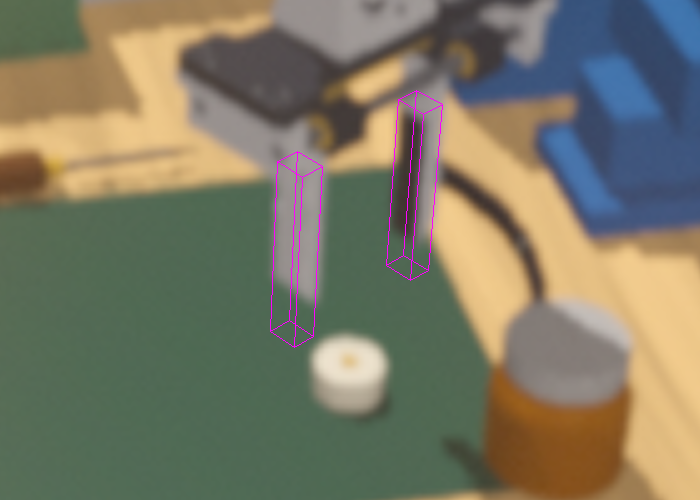

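Call:
servo_tool --pt "0 0.5 -0.3 0 0.1 0.1 -0.4" --pt "0.5 0.1 0 0 0 0 -0.4" --pt "0.6 0 0 0 0 0 -0.4" --pt "0 0 0 0 0 0 -0.4"

```text
time_s: 44.98
tool_pos: [0.6698, -0.2029, 0.0442]
ee_rot: [0.613, 0.358, 0.608, -0.355]
ft_force: [-0.3, -0.3, -0.6]
finger_gap: 0.066
```

```bash
python3 go.py 0.664 -0.2045 -0.01 32; python3 ov.py r26
```

```text
pos [ 0.6698 -0.2029  0.0442] jaw 29.48 gap 0.066 F [-0.3 -0.3 -0.6] t 44.9833 j1,j7 [0.6 0.4]
shift [ 1.81 -0.21 -0.06] turn [-0.44  0.05 -0.07]
[ 0.67087685 -0.20331107  0.0468497 ] 0.06601549386250231 45.0833
```

View pics/r26s.png

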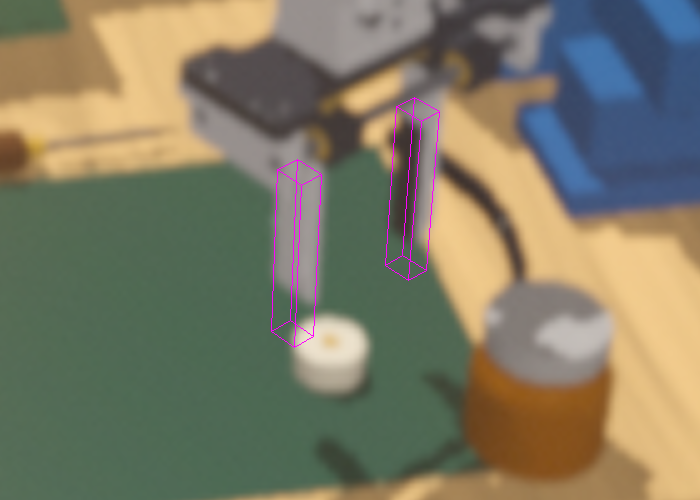

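Call:
servo_tool --pt "0.4 -0.25 -0.1 0 0 0 -0.4" --pt "0.6 -0.05 0 0 0 0 -0.4" --pt "0.3 0 0 0 0 0 -0.4" --pt "0 0 0 0 0 0 -0.4"

```text
time_s: 45.42
tool_pos: [0.6651, -0.2051, 0.0114]
ee_rot: [0.616, 0.359, 0.605, -0.355]
ft_force: [0.7, -0.2, -0.7]
finger_gap: 0.0663
```

```bash
python3 go.py 0.664 -0.2045 -0.01 30; python3 ov.py r27
```

```text
pos [ 0.6651 -0.2051  0.0114] jaw 29.38 gap 0.0663 F [ 0.7 -0.2 -0.7] t 45.4167 j1,j7 [0.6  0.38]
shift [ 0.71 -0.03 -0.04] turn [-0.11  0.11 -0.13]
[ 0.66592354 -0.20502837  0.01280234] 0.06617506520355666 45.5167
```

View pics/r27s.png

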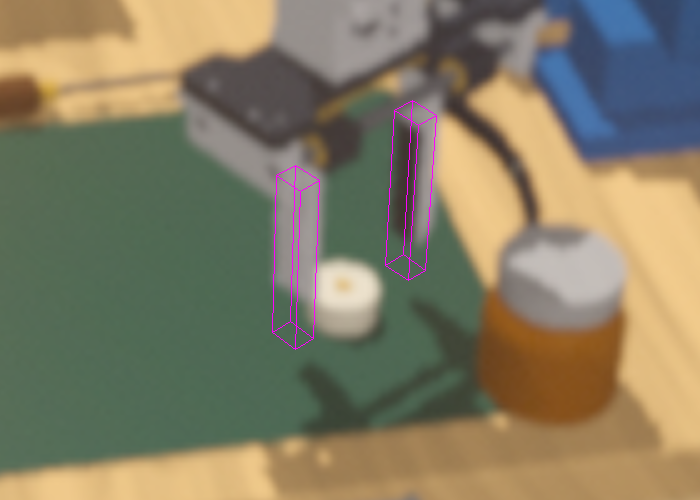

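Call:
servo_tool --pt "0.4 -0.03 -0.04 0 0 0 -0.4" --pt "0.3 0 0 0 0 0 -0.4" --pt "0.05 0 0 0 0 0 1" --pt "0 0 0 0 0 0 1" --pt "0 0 0 0 0 0 1" --pt "0 0 0 0 0 0 1" --pt "0 0 0 0 0 0 1" --pt "0 0 0 0 0 0 1"

```text
time_s: 46.18
tool_pos: [0.667, -0.2045, -0.0089]
ee_rot: [0.618, 0.359, 0.603, -0.354]
ft_force: [-0.3, -0.4, -0.3]
finger_gap: 0.0349
```

Call:
servo_tool --pt "0 0 0 0 0 0 1" --pt "0 0 0 0 0 0 1"

```text
time_s: 46.35
tool_pos: [0.6672, -0.2046, -0.0085]
ee_rot: [0.618, 0.36, 0.603, -0.354]
ft_force: [0.8, -0.8, -0.4]
finger_gap: 0.0343
```

```bash
python3 go.py 0.5 -0.425 0.1 5
```

```text
pos [ 0.6672 -0.2046 -0.0085] jaw 29.37 gap 0.0343 F [ 0.8 -0.8 -0.4] t 46.35 j1,j7 [0.59 0.37]
shift [-3.71 -8.4   3.72] turn [ 4.25  0.1  -0.2 ]
```

Call:
servo_tool --pt "-0.5 0 0 0 0 0 1" --pt "-1 0 0 0 0 -0.2 1" --pt "-1 0 0 0 0 0 1" --pt "-1 -0.6 0.2 0 0 0 1" --pt "-0.3 -1 0.4 0 0 0 1" --pt "0 -1 0.4 0 0 0 1" --pt "0 -1 0.45 0 0 0 1" --pt "0 -1 0.45 0 0 0 1"

```text
time_s: 47.02
tool_pos: [0.5764, -0.3147, 0.1209]
ee_rot: [0.618, 0.35, 0.608, -0.355]
ft_force: [0.7, -1.9, -0.5]
finger_gap: 0.0344
```

Call:
servo_tool --pt "0 -1 0.45 0 0 0 1" --pt "0 -1 0.45 0 0 0 1" --pt "0 -1 0.45 0 0 0 1" --pt "0.4 -0.5 0.3 0 0 0 1"

```text
time_s: 47.35
tool_pos: [0.5065, -0.4181, 0.1177]
ee_rot: [0.62, 0.35, 0.605, -0.356]
ft_force: [1.2, -0.4, 0.2]
finger_gap: 0.0343
```

```bash
python3 go.py 0.5 -0.425 0.02 
```

```text
pos [ 0.5065 -0.4181  0.1177] jaw 30.08 gap 0.0343 F [ 1.2 -0.4  0.2] t 47.35 j1,j7 [1.02 0.85]
shift [ 3.26 -0.31  0.01] turn [-0.    0.23 -0.03]
```

Call:
servo_tool --pt "0.8 0 -0.1 0 0.2 0 1" --pt "0.9 0 0 0 0 0 1" --pt "0.9 0 0 0 0 0 1" --pt "0.5 0 0 0 0 0 1" --pt "0 0 0 0 0 0 1"

```text
time_s: 47.77
tool_pos: [0.5025, -0.4229, 0.0236]
ee_rot: [0.614, 0.355, 0.608, -0.356]
ft_force: [-0.6, 0.5, -0.0]
finger_gap: 0.0344
```

Call:
servo_tool --pt "0 0 0 0 0 0 -0.4" --pt "0 0 0 0 0 0 -0.4" --pt "0 0 0 0 0 0 -0.4" --pt "0 0 0 0 0 0 -0.4" --pt "-1 0 0 0 0 0 -0.4" --pt "-1 0 0 0 0 0 -0.4" --pt "-1 0 0 0 0 0 -0.4" --pt "-1 0 0 0 0 0 -0.4"

```text
time_s: 48.43
tool_pos: [0.5021, -0.419, 0.1481]
ee_rot: [0.613, 0.355, 0.61, -0.354]
ft_force: [1.7, -0.2, -0.6]
finger_gap: 0.066
```

```bash
python3 go.py 0.6 -0.2 0.2 3; python3 plugs.py; python3 -c "
from h import *
t=get_image('top');s=get_image('side')
save(t,'t9',(120,120,400,180),2); save(s,'s9',(230,110,240,290),2.0)"
```

```text
pos [ 0.5021 -0.419   0.1481] jaw 29.78 gap 0.066 F [ 1.7 -0.2 -0.6] t 48.4333 j1,j7 [1.04 0.88]
shift [-1.72  6.46 -4.71] turn [ 4.67  0.02 -0.04]
```

View pics/t9.png

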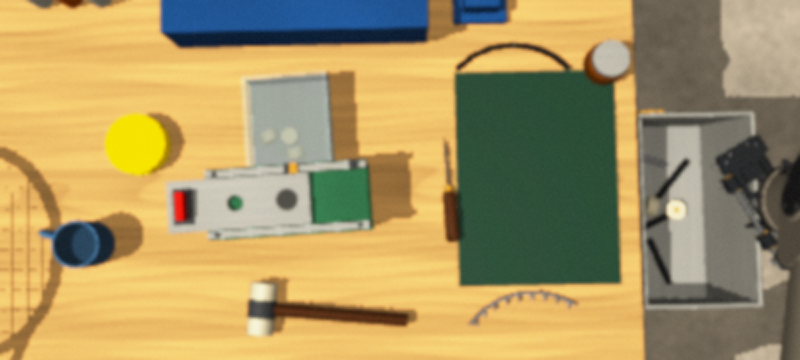

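View pics/s9.png

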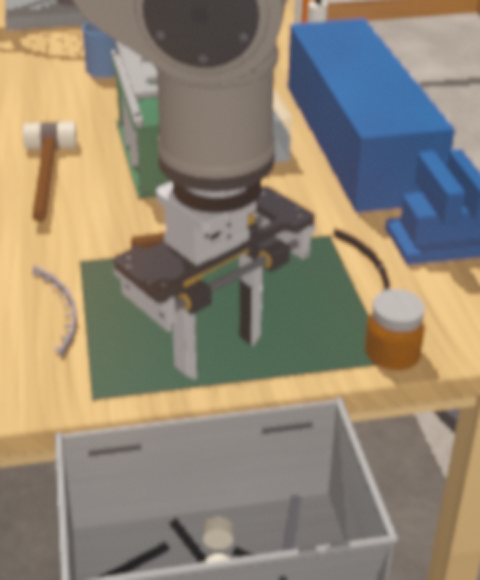

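Call:
servo_tool --pt "-1 0 0 1 0 0 1" --pt "-0.8 0 0 1 0 0 1" --pt "0 0 0 1 0 0 1" --pt "0 0 0 1 0 0 1" --pt "0 0 0 0.7 0 0 1" --pt "0 0.2 -1 0 0 0 1" --pt "0 0.3 -1 0 0 0 1" --pt "0 0.3 -1 0 0 0 1"

```text
time_s: 49.3
tool_pos: [0.5175, -0.332, 0.1956]
ee_rot: [0.502, 0.496, 0.505, -0.497]
ft_force: [0.8, -0.4, 0.0]
finger_gap: 0.0157
```

Call:
servo_tool --pt "0 0.3 -1 0 0 0 1" --pt "0 0.3 -1 0 0 0 1" --pt "0 0.2 -1 0 0 0 1" --pt "0 0 -1 0 0 0 1" --pt "0 0 -1 0 0 0 1" --pt "0 0 -1 0 0 0 1" --pt "0 0 -1 0 0 0 1" --pt "0 0 -1 0 0 0 1"

```text
time_s: 49.97
tool_pos: [0.5343, -0.0791, 0.1881]
ee_rot: [0.498, 0.494, 0.509, -0.499]
ft_force: [0.4, -0.2, 0.2]
finger_gap: 0.0004
```

Call:
servo_tool --pt "0 0 -1 0 0 0 1" --pt "0 0 -1 0 0 0 1" --pt "0 0 -1 0 0 0 1" --pt "0 0 -1 0 0 0 1" --pt "0 0 -1 0 0 0 1" --pt "0 0 -1 0 0 0 1"

```text
time_s: 50.47
tool_pos: [0.5267, 0.109, 0.1842]
ee_rot: [0.497, 0.492, 0.51, -0.501]
ft_force: [-0.0, -0.7, 0.7]
finger_gap: 0.0006
```

```bash
python3 go.py 0.518 0.45 0.2 3
```

```text
pos [0.5267 0.109  0.1842] jaw 0.79 gap 0.0006 F [-0.  -0.7  0.7] t 50.4667 j1,j7 [ 0.32 -0.5 ]
shift [ -0.47  -0.14 -11.37] turn [-0.39 -0.05  0.22]
```

Call:
servo_tool --pt "-0.5 0 -1 -0.2 0 0.2 1" --pt "-0.2 0 -1 -0.2 0 0 1" --pt "-0.1 0 -1 0 0 0 1" --pt "0 0 -1 0 0 0 1" --pt "0 0 -1 0 0 0 1" --pt "0 0 -1 0 0 0 1" --pt "0 0 -1 0 0 0 1" --pt "0 0 -1 0 0 0 1"

```text
time_s: 51.13
tool_pos: [0.51, 0.3583, 0.2029]
ee_rot: [0.511, 0.484, 0.517, -0.488]
ft_force: [-0.5, -0.5, 0.5]
finger_gap: 0.0007
```

Call:
servo_tool --pt "0 0 -1 0 0 0 1" --pt "0 0 -1 0 0 0 1" --pt "0 0 -0.8 0 0 0 1" --pt "0 0 0 0 0 0 1"

```text
time_s: 51.47
tool_pos: [0.5002, 0.4511, 0.1979]
ee_rot: [0.511, 0.48, 0.519, -0.488]
ft_force: [0.0, -0.5, 0.4]
finger_gap: 0.0008
```

```bash
python3 go.py 0.519 0.45 0.125 3; python3 ov.py r28
```

```text
pos [0.5002 0.4511 0.1979] jaw 3.51 gap 0.0008 F [ 0.  -0.5  0.4] t 51.4667 j1,j7 [-0.28 -1.06]
shift [2.42 0.66 0.08] turn [ 0.09 -0.01  0.16]
[0.50165726 0.44719155 0.19775563] 0.0003489326829201862 51.5667
```

View pics/r28s.png

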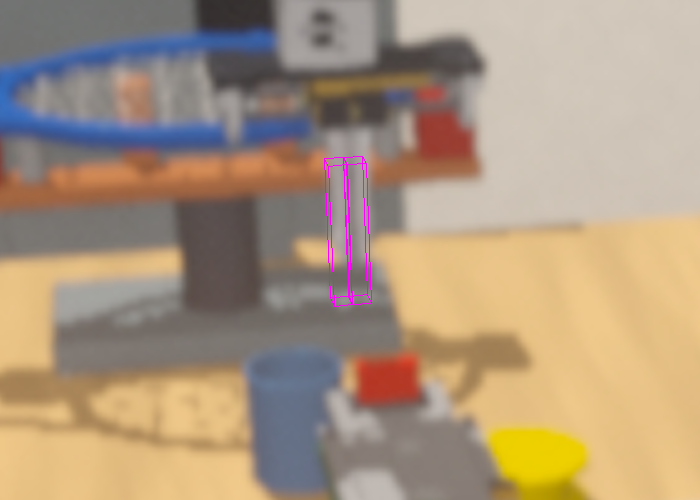

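Call:
servo_tool --pt "0.2 0.6 -0.2 0 0 0.15 1" --pt "0.7 0 0 0 0 0 1" --pt "0.8 0 0 0 0 0 1" --pt "0.5 0 0 0 0 0 1" --pt "0 0 0 0 0 0 1"

```text
time_s: 51.98
tool_pos: [0.5228, 0.4473, 0.1278]
ee_rot: [0.515, 0.486, 0.512, -0.487]
ft_force: [0.2, -0.4, -0.2]
finger_gap: 0.0004
```

```bash
python3 go.py 0.519 0.45 0.125 3; python3 ov.py r29
```

```text
pos [0.5228 0.4473 0.1278] jaw 3.06 gap 0.0004 F [ 0.2 -0.4 -0.2] t 51.9833 j1,j7 [-0.29 -1.09]
shift [ 0.09 -0.12 -0.1 ] turn [ 0.01  0.05 -0.01]
[0.52350415 0.44850429 0.13078143] 0.0004615551493440729 52.0833
```

View pics/r29s.png

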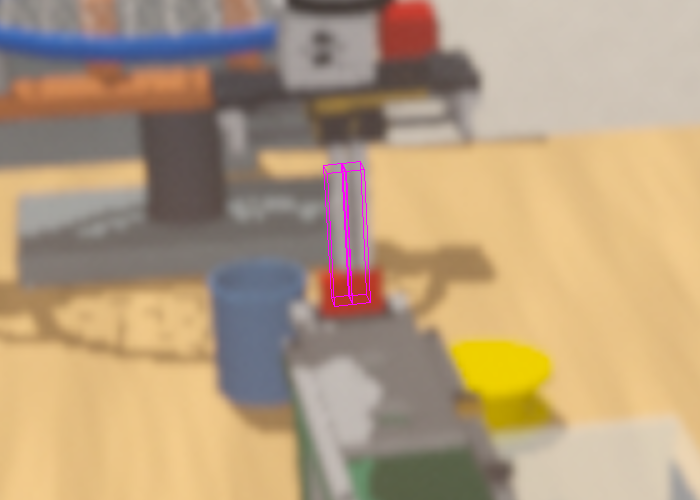

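Call:
servo_tool --pt "0.15 -0.1 0.3 0 0 0 1" --pt "0 0 0.35 0 0 0 1" --pt "0 0 0.35 0 0 0 1" --pt "0 0 0.35 0 0 0 1" --pt "0 0 0.35 0 0 0 1"

```text
time_s: 52.5
tool_pos: [0.5234, 0.3957, 0.1302]
ee_rot: [0.515, 0.488, 0.512, -0.484]
ft_force: [-1.1, 4.2, -3.3]
finger_gap: 0.0007
```

```bash
python3 go.py 0.523 0.35 0.125 3; python3 red.py
```

```text
pos [0.5234 0.3957 0.1302] jaw 3.13 gap 0.0007 F [-1.1  4.2 -3.3] t 52.5 j1,j7 [-0.2  -1.03]
shift [ 0.17 -0.1   1.52] turn [ 0.02 -0.02 -0.07]
[([296, 127, 11, 7, 67], [300.78, 129.81])] []
```

Call:
servo_tool --pt "0.1 0 0.35 0 0 0 1" --pt "0 0 0.35 0 0 0 1" --pt "0 0 0.3 0 0 0 1"

```text
time_s: 52.85
tool_pos: [0.526, 0.3649, 0.1284]
ee_rot: [0.515, 0.49, 0.512, -0.483]
ft_force: [-0.5, 3.8, 1.1]
finger_gap: 0.0005
```

Call:
servo_tool --pt "0.05 0 0.25 0 0 0 1" --pt "0 0 0.2 0 0 0 1" --pt "0 0 0.2 0 0 0 1"

```text
time_s: 53.1
tool_pos: [0.5268, 0.3498, 0.1277]
ee_rot: [0.513, 0.492, 0.515, -0.479]
ft_force: [11.1, 62.7, -37.5]
finger_gap: 0.0004
```

Call:
servo_tool --pt "0 0 -0.3 0 0 0 1" --pt "-0.3 0 -0.3 0 0 0 1" --pt "-1 0 -0.2 0 0 0 1" --pt "-1 0 0 0 0 0 1" --pt "-0.5 0 0.5 0 0 0 1" --pt "0 0 1 0 0 0 1" --pt "0 0 1 0 0 0 1" --pt "0 0 1 0 0 0 1"

```text
time_s: 53.77
tool_pos: [0.5274, 0.2705, 0.2159]
ee_rot: [0.515, 0.489, 0.519, -0.477]
ft_force: [0.7, -0.5, -1.1]
finger_gap: 0.0008
```

Call:
servo_tool --pt "0 0 1 0 0 0 1" --pt "0 0 1 0 0 0 1" --pt "0 0 1 0 0 0 1" --pt "0 0 1 0 0 0 1" --pt "0 0 1 0 0 0 1" --pt "0 0 1 0 0 0 1" --pt "0 0 1 0 0 0 1" --pt "0 0 1 0 0 0 1"

```text
time_s: 54.43
tool_pos: [0.5414, 0.0152, 0.2173]
ee_rot: [0.516, 0.487, 0.517, -0.479]
ft_force: [0.5, 0.3, -0.3]
finger_gap: 0.0008
```

Call:
servo_tool --pt "0 0 1 0 0 0 1" --pt "0 0 1 0 0 0 1" --pt "0 0 1 0 0 0 1" --pt "0 0 1 0 0 0 1"

```text
time_s: 54.77
tool_pos: [0.5474, -0.1128, 0.2188]
ee_rot: [0.517, 0.486, 0.516, -0.48]
ft_force: [0.1, -0.2, -0.1]
finger_gap: 0.0005
```

```bash
python3 - <<'E'
from h import *
from red import red
t=get_image('top');s=get_image('side')
import pickle;pickle.dump((t,s),open('p2.pkl','wb'))
save(t,'t10',(180,130,270,150),2.9)
print(observe()['tool_pos'],red(t,(190,190,260,250)),red(s,(280,110,330,160)))
r=red(t,(190,190,260,250))
if r:
    G=onz(t,r[0][1],.164);print(G,np.linalg.norm((G-[.52433,.25217,.164])[:2]))
E
```

```text
[ 0.54721071 -0.11674355  0.21823227] [([234, 214, 6, 15, 74], [236.08, 220.97])] [([306, 136, 3, 3, 6], [307.17, 136.83])]
[0.51989536 0.32968728 0.164     ] 0.07764402865530702
```

View pics/t10.png

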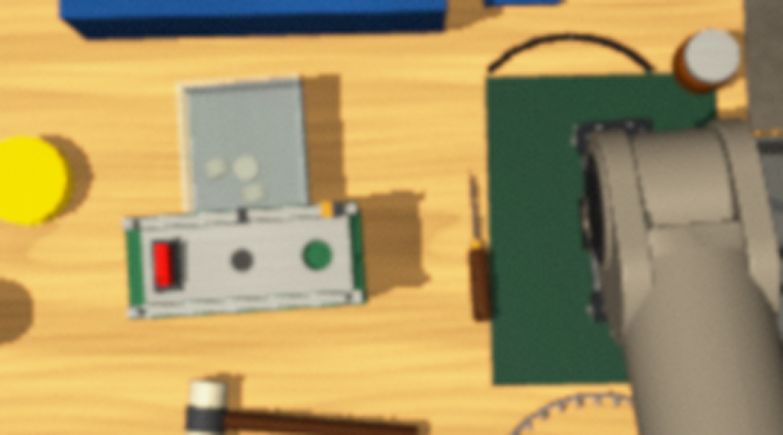

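```bash
python3 - <<'E'
from h import *
import pickle
t,s=pickle.load(open('p2.pkl','rb'))
g=cv2.cvtColor(t['color'],cv2.COLOR_RGB2GRAY).astype(float)
v0,u0,r=219,263,6
w=np.clip(155-g[v0-r:v0+r+1,u0-r:u0+r+1],0,80);yy,xx=np.mgrid[v0-r:v0+r+1,u0-r:u0+r+1]
print((w*xx).sum()/w.sum(),(w*yy).sum()/w.sum())
save(t,'t11',(0,80,640,320),1.25); save(s,'s11')
E
```

```text
262.94115339348764 219.3318948607297
```

View pics/t11.png

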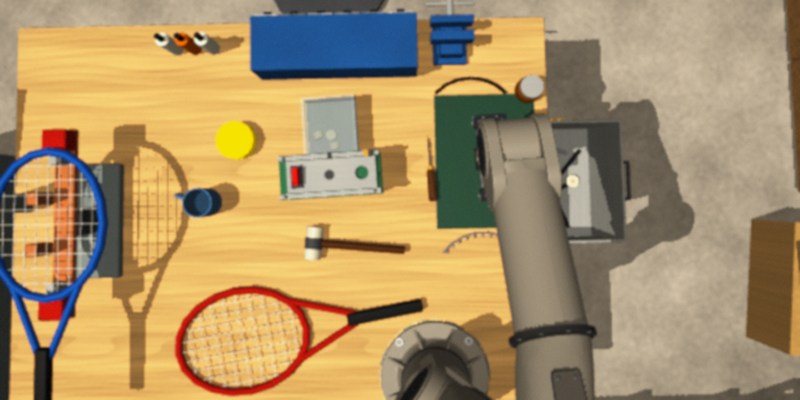

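View pics/s11.png

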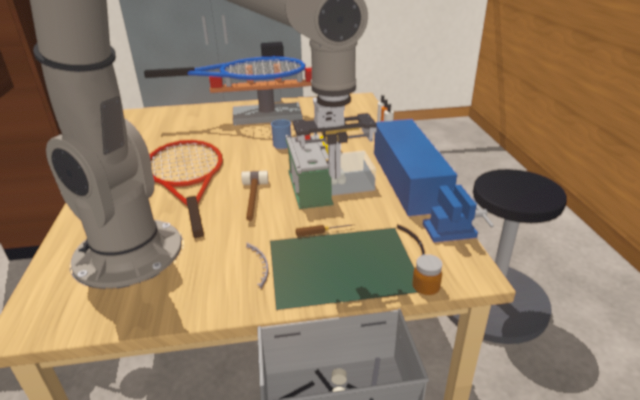

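```bash
python3 -c "
from workcell import *
print(job_done()); print(observe()['time_s'])"
```

```text
the job is handed in; nothing more can be done
None
the job is handed in; nothing more can be done
```

The job is done and handed in at about 55 s. I pulled the selector out to its stop, sorted all five plugs I found, and pushed the selector home again.

**Sorting**
- Three plugs measured about 28.3 mm across the jaws. Each dropped through the wide bore, and all three show in the hooded tray.
- Two measured about 34.3–34.9 mm. I put them straight in the scrap bin on that jaw reading, without trying them in the bore. One shows clearly in the last bin picture and the other lay in shadow in an earlier one.

**Last checks**
- With the selector home, the narrow bore's centre lies within 0.1 pixel of where the wide bore stood when it was over the throat.
- The mat is empty and the other things look unmoved. I compared them with the start pictures by eye only.

**What disagreed or went wrong**
- **Fingertips:** They are really about 2 cm shorter than the reported TCP, so my first grasp closed above the grip. I corrected for this from the pictures and by feel.
- **Selector at start:** By the pictures the bar was not fully home but about 20 mm out.
- **Pulling it out:** The gripped pull slipped just as the bar reached its stop. I then pushed the grip with closed fingers, and it would go no further.
- **Pushing it home:** Meeting the home stop gave a short wrist force of about 73 N (63 N along the push). That is under the 120 N wrist limit. The 40 N limit is for the arm and the gripper's body; here the fingertips were pressing.

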